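# Load the sample carousel, close it and lock it

### The job

Load every loose jar that stands on the bare front of the bench into the carousel (the jar at the back beside the bur block stays there): turn the carousel by its centre knob until a free pocket of the jar's size is at the opening in the clear cover, then stand the jar upright in it, wide jars in wide pockets and narrow jars in narrow pockets. When all are in, turn the blank station with its shutter plate squarely to the opening; then push the lock knob down and turn it clockwise to its stop so that it stays down. Leave the loupe, hammer and puffer where they are.

Things in the scene. Friction and masses are not known exactly. Their poses are not given: they have to be found in the camera images.
- wide_jar_1_mid (a point): centre (half-way up, on its axis) of a loose upright wide sample jar, one of those standing on the bare front of the bench: 62 mm tall, see-through tapering body 46 to 50 mm across at the foot, screw lid 54 mm across which is the widest part and fills the top 16 mm (lid fixed on; grip it from above by the lid). Bottom-heavy (dense filling), about 270 g. May be absent.
- wide_jar_2_mid (a point): centre (half-way up, on its axis) of a loose upright wide sample jar, one of those standing on the bare front of the bench: 62 mm tall, see-through tapering body 46 to 50 mm across at the foot, screw lid 54 mm across which is the widest part and fills the top 16 mm (lid fixed on; grip it from above by the lid). Bottom-heavy (dense filling), about 270 g. May be absent.
- narrow_jar_1_mid (a point): centre (half-way up, on its axis) of a loose upright narrow sample jar, one of those standing on the bare front of the bench: 58 mm tall, see-through tapering body 34 to 36 mm across at the foot, screw lid 42 mm across which is the widest part and fills the top 15 mm (lid fixed on; grip it from above by the lid). Bottom-heavy (dense filling), about 175 g. May be absent.
- narrow_jar_2_mid (a point): centre (half-way up, on its axis) of a loose upright narrow sample jar, one of those standing on the bare front of the bench: 58 mm tall, see-through tapering body 34 to 36 mm across at the foot, screw lid 42 mm across which is the widest part and fills the top 15 mm (lid fixed on; grip it from above by the lid). Bottom-heavy (dense filling), about 175 g. May be absent.
- wide_jar_1: the same jar: origin at the centre of its underside, z up through the lid
- wide_jar_2: the same jar: origin at the centre of its underside, z up through the lid
- narrow_jar_1: the same jar: origin at the centre of its underside, z up through the lid
- narrow_jar_2: the same jar: origin at the centre of its underside, z up through the lid
- wide_pocket_1 (a point): centre of the floor of a wide pocket of the turntable: a round upstanding grey ring, bore 54 mm, outside 62 mm, 27 mm high, open on top; a wide jar stands in it with its foot on this floor. Turns with the carousel, 85 mm from its axis.
- narrow_pocket_1 (a point): centre of the floor of a narrow pocket: a round grey ring, bore 40 mm, outside 48 mm, 27 mm high, open on top; a narrow jar stands in it with its foot on this floor. Turns with the carousel, 85 mm from its axis.
- wide_pocket_2 (a point): centre of the floor of a wide pocket of the turntable: a round upstanding grey ring, bore 54 mm, outside 62 mm, 27 mm high, open on top; a wide jar stands in it with its foot on this floor. Turns with the carousel, 85 mm from its axis.
- narrow_pocket_2 (a point): centre of the floor of a narrow pocket: a round grey ring, bore 40 mm, outside 48 mm, 27 mm high, open on top; a narrow jar stands in it with its foot on this floor. Turns with the carousel, 85 mm from its axis.
- blank_station (a point): point on the turntable floor at the blank station (no pocket, an upright aluminium shutter plate 90 mm wide and 56 mm high at 100 mm from the axis), 85 mm from the axis. Counter-clockwise from it as seen from above, every 72 degrees: wide pocket 1, narrow pocket 1, wide pocket 2, narrow pocket 2. The white line on top of the centre knob points to it.
- loading_point (a point): fixed point of the frame, at pocket floor height (22 mm above the bench), 85 mm from the carousel axis: the middle of the loading opening. The clear cover plate (underside 92 mm, top 96 mm above the bench) hides all stations except the one here; its opening is 144 mm wide across and reaches from 45 mm from the axis out past the edge of the turntable.
- carousel_knob_grip (a point): middle of the round black fluted centre knob by which the carousel is turned, on its upright axis: 42 mm across, 34 mm high (17 mm above and below this point), standing above the cover (its underside is 12 mm above the cover's top). Can be gripped from above at any yaw.
- carousel (a joint): angle of the turntable, rad, growing counter-clockwise as seen from above; 0 = blank station at the loading point. Turns freely both ways (about 12 rad each way) against 0.15 N m friction and stays where it is left.
- lock_knob_grip (a point): middle of the round black lock knob on its aluminium pedestal beside the cover, on its upright axis: 36 mm across, 32 mm high (16 mm above and below this point); moves down with the knob.
- lock_plunger (a joint): how far the lock knob is pushed down, m: 0 = up, at most 0.010. A spring holds it up (8 N, about 16 N fully down). It must be at least 7 mm down before it can be turned, kept down while turning; once turned it is caught and stays about 6 mm down when let go.
- lock_knob (a joint): angle of the lock knob, rad, growing clockwise as seen from above: 0 = open, stop at 1.45. Blocked at about 0.15 to 0.2 unless pushed down; caught from about 0.5 on.
- carousel_frame: grey base plate 250 x 250 x 12 mm on four posts with the clear cover, fixed to the bench; origin under the carousel axis on the bench top, -x towards the loading opening, the lock knob at x -30, y -180 mm.
- loupe: black eyeglass loupe, 34 mm across, 30 mm high, a bystander; origin at the centre of its underside
- hammer: small hammer lying on the front of the bench, 174 mm long, a bystander; origin at the centre of its underside
- puffer: red rubber air puffer, 88 mm long, a bystander; origin at the centre of its underside
Things that resemble listed ones, but are neither listed nor needed, are in the scene too. What is shaped like the wide_jar_2 but turquoise is not meant.

How it is judged:
By the outcome, as a careful person would: the job done as asked, in the order asked, and still so for the second after the job is handed in, with the robot touching nothing.
Of wide_jar_1, wide_jar_2, narrow_jar_1, narrow_jar_2 only 3 to 4 are there at a start; the rules pass over those that are not, and their reading is None.
At some moment in a run one of wide_jar_1, wide_jar_2, narrow_jar_1, narrow_jar_2 may be knocked a few centimetres aside while the robot is not near it.
It also fails if it takes over 210 s, if anything falls off the work surface, if the arm or the gripper's body presses on something with over 40 N, if the wrist force passes 120 N, or if a joint passes its speed limit or range.

### The arm

A 7-joint arm with a two-finger parallel gripper is mounted at the origin on a cart in front of the work surface, level with it; the furniture and walls round the work are solid. World frame = base frame: x ahead of the robot, y to its left, z up, the work surface at z = 0. Lengths are in m, angles in degrees, forces in N, time in s.
With the tool pointing down it reaches from about 0.35 to 0.9 m from the base axis. Payload 8.1 kg.
Tool frame: the origin (TCP) lies at the very end of the fingers, on their centre line; the grasp point (between the pads) lies 19 mm behind it; x points along the fingers, y is the direction in which the jaws open and shut, and the axes are right-handed (so a half turn about x gives the same grasp; the last joint's range is limited). The gripper opens to 85 mm and grips with 20 to 120 N. Pads are 22 mm wide; open, the fingers measure 114 mm over their backs; the gripper's body (76 mm by 85 mm) begins 54 mm behind the grasp point. The pads swing forward as they close: fully open they stand 13 mm farther back than shut.
Start: joints at [67.517, 24.895, 1.432, 90.138, -0.665, 64.973, -4.303], TCP at [0.179, -0.599, 0.231] pointing down, gripper open.
Joint ranges: [-149.89, 149.89], [-25.12, 119.58], [-72.63, 75.52], [4.76, 147.25], [-75.54, 255.54], [6.69, 114.76], [-157.13, 157.13]. Speed limits (degrees/s): [127.2, 127.2, 172.46, 172.46, 180, 180, 180].

### API

Orientations are given as a 3x3 rotation matrix whose columns are the frame's x, y, z axes.
In Python, from workcell import env gives the robot as it stands.
- The arm moves only by the shell command python3 -m pendant 'ROWS' [FORCE]. ROWS is JSON, a list that holds one entry, the list of rows, each a list of 7 numbers: the shift along the tool's x, y, z in m, then the turn, a rotation vector about the tool's x, y, z in rad, then the opening in per cent of the stroke, from 0 (shut) to 100 (fully open). In form: [[[tx, ty, tz, wx, wy, wz, fingers], ...]]. A call has 1 to 5 rows; each row is the pose to reach, as a shift and turn from the pose commanded when the call began, along the tool's axes at that moment; what a row does not reach only later rows make up. A row lasts 1/10 s, in which the tool goes at most 50 mm and 8.59 degrees, less where a joint would pass 70% of its speed; a pose out of reach is approached as far as the arm can. A call with a gripper value outside its range is refused whole. The fingers move at their own pace and stop on an object; FORCE is the grip in N (left out, the last holds). Time passes only in rows, so rows that repeat a pose let the fingers close. It gives the time, the measured TCP pose, the force and the opening at its end, in the units of the state.
- env.state(): the state, without advancing time (a new reading comes with each control period).
- env.camera(name): name is "scene" or "side" or "wrist"; returns the picture (420x560x3 uint8, red, green, blue); there is no depth.
- env.camera_model(name): a dict with "camera_matrix" (3x3 intrinsics, pixels), "camera_from_world" (4x4, takes a point from world to camera coordinates). Camera axes: x right, y up, looking along -z (the intrinsics and any distortion apply to the point x, -y, -z); pixel columns grow to the right and rows downward; lengths in m; the calibration is good to about 2 mm. A picture is of the moment at which its call begins: read the wrist's pose just before it. camera_model takes no time and is no camera call; for the wrist camera it gives the pose at the moment of the call.
- env.job_done(): hands the job in, once; it reports no verdict.
The state is a dict: "time": time; "joint_pos": joint angles; "qvel": joint speeds; "joint_torque": joint torques, N m; "eef_pos": TCP position; "tcp_rot": TCP orientation; "force": force on the tool from outside, world axes, zero at the start; "wrist_torque": the same for the moment, N m; "grip_width": opening from 0.0 (shut) to 1.0 (fully open).
Only numpy, scipy, OpenCV 4.12 (cv2) and the standard library are available. Lean on these libraries where they do the work, as an engineer would, in place of code of your own. Each camera call takes 0.05 s, during which the arm holds its last target.

## Working session

There is one attempt and no reset: what is moved stays moved. The work goes in short steps, Python scripts to look and compute and a shell command to move; the robot and the scene stay as the last step left them, time stands still between calls to the robot, and variables do not carry over. Pictures are saved under pics/ and viewed, and the job is handed in when it is done.

```bash
ls; mkdir -p pics
cat > h.py <<'E'
from workcell import env
import numpy as np, cv2
def snap(name,fn):
    s=env.state(); m=env.camera_model(name); im=env.camera(name)
    cv2.imwrite('pics/'+fn,im[:,:,::-1]); np.savez('pics/'+fn+'.npz',im=im,K=m['camera_matrix'],T=m['camera_from_world']); return im,m
def ray(m,u,v):
    K=np.array(m['camera_matrix']);T=np.array(m['camera_from_world'])
    d=np.linalg.inv(K)@np.array([u,v,1.]); d=np.array([d[0],-d[1],-d[2]])
    R=T[:3,:3]; o=-R.T@T[:3,3]; return o,R.T@d
def onz(m,u,v,z):
    o,d=ray(m,u,v); return o+d*(z-o[2])/d[2]
def proj(m,p):
    K=np.array(m['camera_matrix']);T=np.array(m['camera_from_world'])
    c=T[:3,:3]@np.array(p)+T[:3,3]; q=K@np.array([c[0],-c[1],-c[2]]); return q[:2]/q[2]
def tri(m1,p1,m2,p2):
    o1,d1=ray(m1,*p1);o2,d2=ray(m2,*p2)
    t=np.linalg.lstsq(np.stack([d1,-d2],1),o2-o1,rcond=None)[0]
    a=o1+t[0]*d1;b=o2+t[1]*d2; return (a+b)/2,np.linalg.norm(a-b)
E
python3 - <<'E'
from h import *
np.set_printoptions(precision=4,suppress=True)
for n in ["scene","side","wrist"]:
    im,m=snap(n,n+'0.png'); print(n,m)
print(env.state())
E
```

```text
pics
scene {'camera_matrix': array([[434.7541,   0.    , 282.7147],
       [  0.    , 434.7541, 209.031 ],
       [  0.    ,   0.    ,   1.    ]]), 'camera_from_world': array([[-0.8311, -0.5555,  0.0248,  0.4287],
       [ 0.3063, -0.4201,  0.8542, -0.2795],
       [-0.4641,  0.7176,  0.5194, -1.1428],
       [ 0.    ,  0.    ,  0.    ,  1.    ]])}
side {'camera_matrix': array([[520.9   ,   0.    , 272.7632],
       [  0.    , 520.9   , 209.7215],
       [  0.    ,   0.    ,   1.    ]]), 'camera_from_world': array([[ 0.9878, -0.1553, -0.0086, -0.5544],
       [ 0.1124,  0.6741,  0.73  , -0.1159],
       [-0.1076, -0.7221,  0.6834, -1.3765],
       [ 0.    ,  0.    ,  0.    ,  1.    ]])}
wrist {'camera_matrix': array([[325.6408,   0.    , 273.5092],
       [  0.    , 325.6408, 212.8959],
       [  0.    ,   0.    ,   1.    ]]), 'camera_from_world': array([[ 0.2856, -0.9583, -0.0017, -0.6238],
       [ 0.9164,  0.2736, -0.2922,  0.0383],
       [ 0.2805,  0.0819,  0.9564, -0.379 ],
       [ 0.    ,  0.    ,  0.    ,  1.    ]])}
{'time': 0.15, 'joint_pos': array([67.5153, 24.9277,  1.432 , 90.1749, -0.6647, 64.9719, -4.3049]), 'qvel': array([ 0.0387, -0.24  , -0.1359, -0.099 , -0.1132,  0.0462,  0.039 ]), 'joint_torque': array([  0.0027, -67.0883,   1.0264, -31.6444,   0.0156,   0.0091,
         0.    ]), 'eef_pos': array([ 0.1785, -0.5986,  0.2307]), 'tcp_rot': array([[-0.0004,  0.2857, -0.9583],
       [ 0.0011, -0.9583, -0.2857],
       [-1.    , -0.0011,  0.0001]]), 'force': array([ 0.5559,  0.6646, -0.4818]), 'wrist_torque': array([-0.0341,  0.0161,  0.0461]), 'grip_width': 0.9973010229816098}
```

View pics/scene0.png

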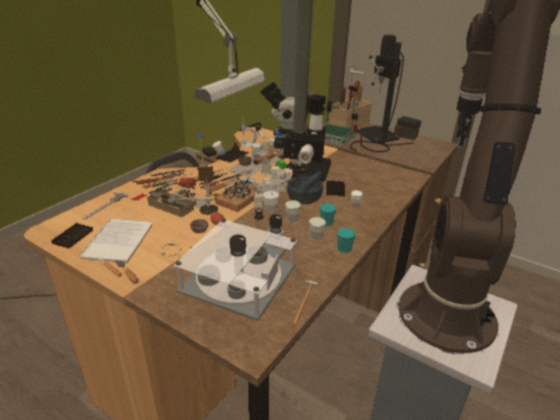

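View pics/side0.png

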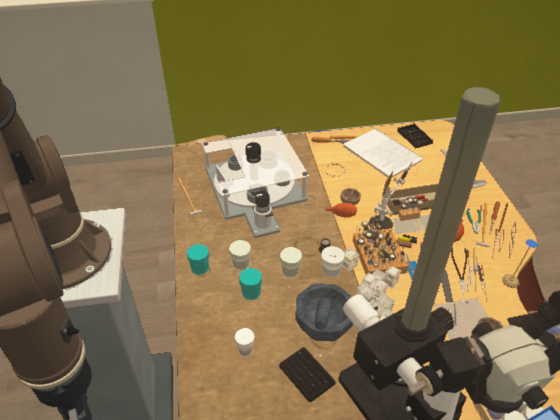

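View pics/wrist0.png

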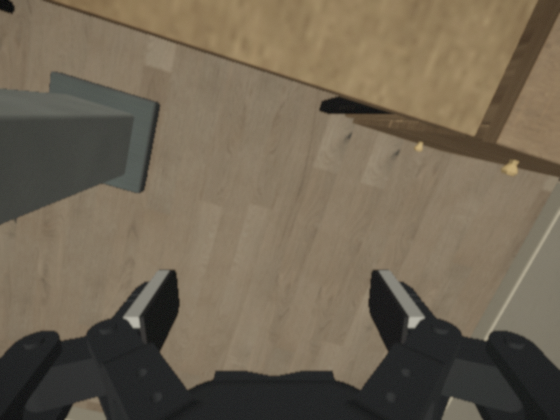

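Run:
```python
import cv2
a=cv2.imread('pics/side0.png'); cv2.imwrite('pics/z1.png',cv2.resize(a[120:380,160:420],(780,780))[:600] if 0 else cv2.resize(a[225:365,170:370],(800,560),interpolation=cv2.INTER_CUBIC))
cv2.imwrite('pics/z2.png',cv2.resize(a[125:245,170:330],(800,600),interpolation=cv2.INTER_CUBIC))
a=cv2.imread('pics/scene0.png');cv2.imwrite('pics/z3.png',cv2.resize(a[170:320,170:370],(800,600),interpolation=cv2.INTER_CUBIC))
```

```text
(no output)
```

View pics/z1.png

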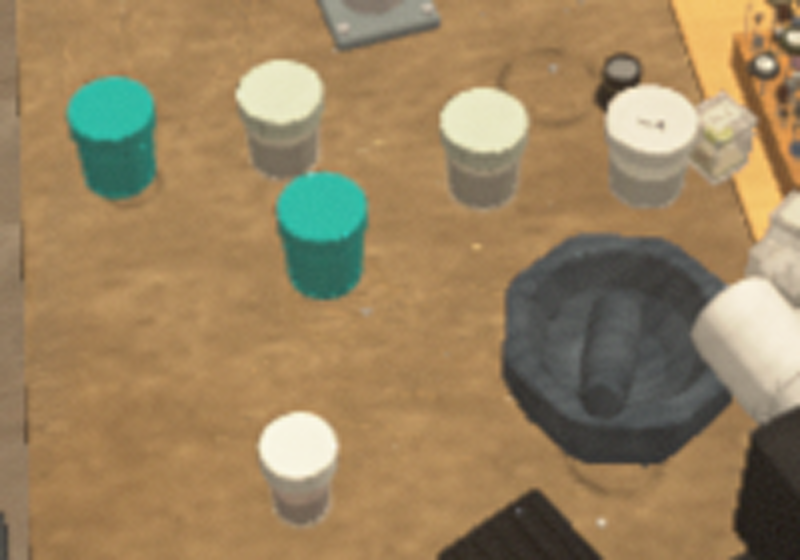

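View pics/z2.png

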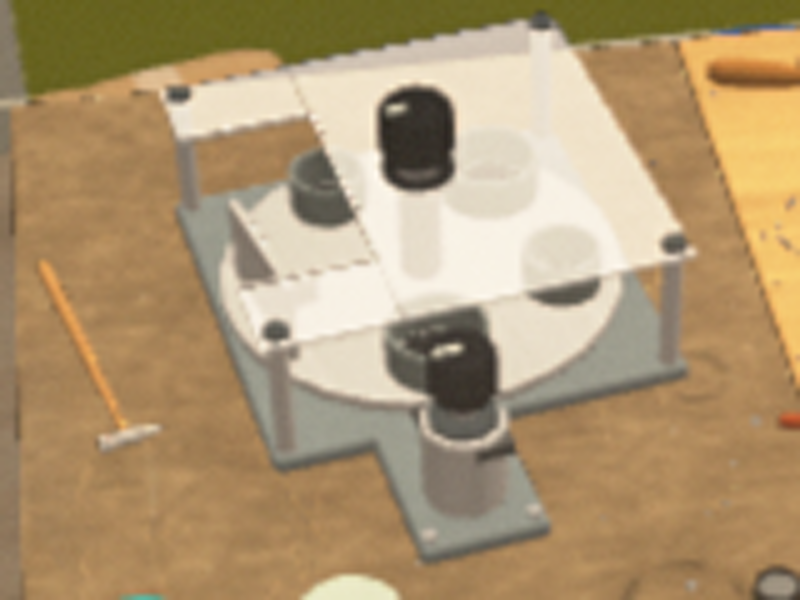

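View pics/z3.png

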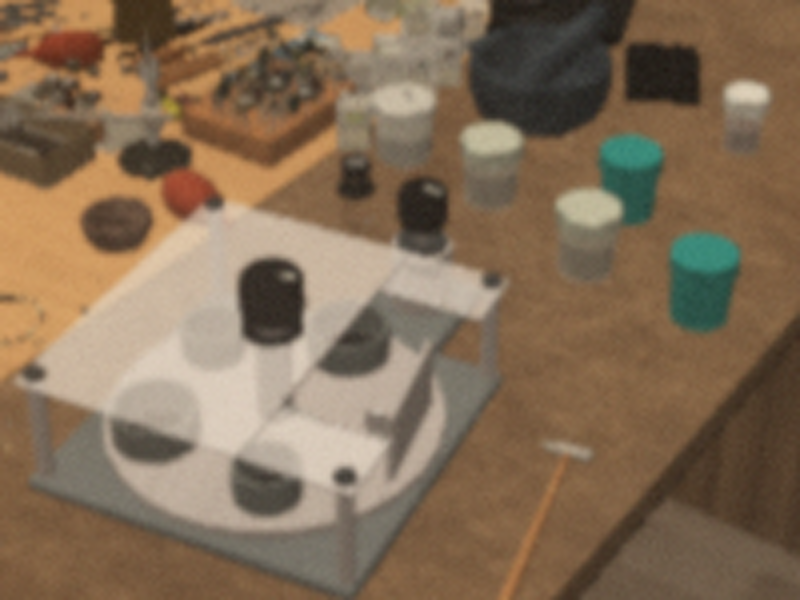

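```bash
cat >> h.py <<'E'
def load(fn):
    d=np.load('pics/'+fn+'.npz'); return dict(camera_matrix=d['K'],camera_from_world=d['T'])
E
python3 - <<'E'
from h import *
np.set_printoptions(precision=4,suppress=True)
S=load('side0.png');C=load('scene0.png')
z1=lambda x,y:(170+x/4,225+y/4); z2=lambda x,y:(170+x/5,125+y/5); z3=lambda x,y:(170+x/4,170+y/4)
P={'wideA':(z1(280,94),z3(589,208)),'wideB':(z1(484,122),z3(492,138)),'back':(z1(652,121),z3(403,100)),'narrow':(z1(298,448),z3(747,95)),
'turqA':(z1(112,108),z3(704,252)),'turqB':(z1(322,207),z3(631,156)),
'knobtop':(z2(417,112),z3(272,276)),'locktop':(z2(463,348),z3(424,192)),
'postNL':(z2(178,94),z3(345,475)),'postNR':(z2(277,331),z3(492,280)),'postFR':(z2(674,243),z3(213,203)),'postFL':(z2(541,21),z3(34,372)),'loupe':(z1(622,70),z3(355,170))}
for k,(a,b) in P.items(): print(k,*tri(S,a,C,b))
E
```

```text
wideA [ 0.4599 -0.1128  0.0583] 0.002481168131466164
wideB [ 0.5816 -0.1579  0.0597] 0.0019707367530745513
back [ 0.6847 -0.1715  0.0567] 0.002133920780708214
narrow [ 0.4408 -0.3677  0.0541] 0.003369598401591045
turqA [ 0.3549 -0.1088  0.0596] 0.0032578451233541495
turqB [ 0.4736 -0.2068  0.0569] 0.004546718052554668
knobtop [0.5364 0.196  0.137 ] 0.002847993806491076
locktop [0.5355 0.0167 0.1132] 0.0056378441412207585
postNL [0.4029 0.2921 0.0974] 0.002140920201934367
postNR [0.4415 0.0653 0.0977] 0.003659491627509755
postFR [0.6685 0.1041 0.0974] 0.0017700512062891161
postFL [0.6302 0.3303 0.0978] 0.002545061728157297
loupe [ 0.6841 -0.0961  0.0222] 0.005486058526057489
```

```bash
cat >> h.py <<'E'
from scipy.spatial.transform import Rotation as Ro
def go(x,y,z,yaw):
    """print tool-frame shift and rotvec to TCP xyz, tool x down, jaw axis yaw(deg)"""
    s=env.state(); R=np.array(s['tcp_rot']); p=np.array(s['eef_pos'])
    a=np.radians(yaw); X=np.array([0,0,-1.]);Y=np.array([np.cos(a),np.sin(a),0]); D=np.stack([X,Y,np.cross(X,Y)],1)
    sh=R.T@(np.array([x,y,z])-p); w=Ro.from_matrix(R.T@D).as_rotvec()
    print('t',round(s['time'],2),'p',p.round(4),'shift',sh.round(4),'turn',w.round(4),'grip',round(s['grip_width'],3),'F',np.round(s['force'],1),'q7',round(s['joint_pos'][6],1))
E
python3 - <<'E'
from h import *
go(.46,-.12,.33,-80.4)
E
```

```text
t 0.15 p [ 0.1785 -0.5986  0.2307] shift [-0.0989 -0.3783 -0.4065] turn [0.1222 0.0002 0.0011] grip 0.997 F [ 0.6  0.7 -0.5] q7 -4.3
```

```bash
python3 -m pendant '[[[-0.05,-0.0,-0.02,0,0,0,100],[-0.0989,-0.05,-0.06,0.06,0,0,100],[-0.0989,-0.08,-0.09,0.122,0,0,100],[-0.0989,-0.11,-0.12,0.122,0,0,100],[-0.0989,-0.145,-0.155,0.122,0,0,100]]]'
python3 - <<'E'
from h import *
go(.46,-.12,.33,-80.4)
E
```

```text
time: 0.65
eef_pos: [0.2803, -0.4255, 0.3308]
tcp_rot: [[0.001, 0.166, -0.986], [-0.001, -0.986, -0.166], [-1.0, 0.001, -0.001]]
force: [1.3, -0.4, -0.5]
grip_width: 1.0
t 0.65 p [ 0.2803 -0.4255  0.3308] shift [ 0.0005 -0.2714 -0.228 ] turn [-0.0004 -0.0007 -0.0015] grip 1.0 F [ 1.3 -0.4 -0.5] q7 -30.2
```

```bash
python3 -m pendant '[[[0,-0.036,-0.03,0,0,0,100],[0,-0.072,-0.06,0,0,0,100],[0,-0.108,-0.09,0,0,0,100],[0,-0.144,-0.12,0,0,0,100],[0,-0.18,-0.15,0,0,0,100]]]'
python3 -m pendant '[[[0,-0.036,-0.03,0,0,0,100],[0,-0.068,-0.056,0,0,0,100],[0,-0.09,-0.077,0,0,0,100],[0,-0.09,-0.077,0,0,0,100]]]'
python3 - <<'E'
from h import *
go(.46,.0,.33,-80.4)
snap('wrist','w1.png')
E
```

```text
time: 1.15
eef_pos: [0.3979, -0.2227, 0.33]
tcp_rot: [[0.0, 0.167, -0.986], [-0.0, -0.986, -0.167], [-1.0, 0.0, -0.0]]
force: [0.0, -0.6, 0.2]
grip_width: 1.0
time: 1.55
eef_pos: [0.4601, -0.1183, 0.3298]
tcp_rot: [[0.001, 0.174, -0.985], [0.002, -0.985, -0.174], [-1.0, -0.002, -0.001]]
force: [-0.1, -0.0, -0.7]
grip_width: 1.002
t 1.55 p [ 0.4601 -0.1183  0.3298] shift [ 0.     -0.1166 -0.0204] turn [ 0.0072 -0.0009  0.0017] grip 1.002 F [-0.1 -0.  -0.7] q7 -74.9
```

View pics/w1.png

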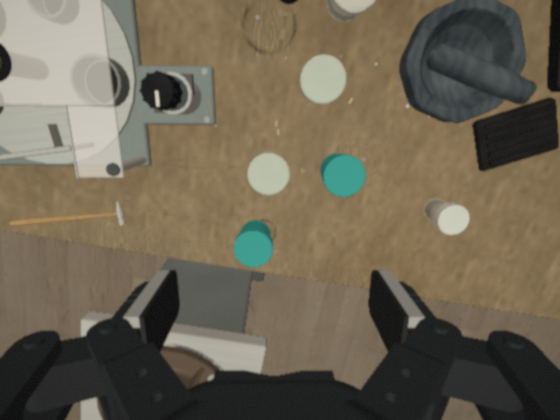

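```bash
cat >> h.py <<'E'
def lids(im,m,z,lo,hi,amin=100):
    hsv=cv2.cvtColor(im,cv2.COLOR_RGB2HSV); k=cv2.inRange(hsv,np.array(lo),np.array(hi))
    k=cv2.morphologyEx(k,cv2.MORPH_OPEN,np.ones((3,3),np.uint8))
    cs,_=cv2.findContours(k,cv2.RETR_EXTERNAL,cv2.CHAIN_APPROX_NONE); out=[]
    for c in cs:
        if cv2.contourArea(c)<amin or len(c)<20: continue
        (u,v),ax,an=cv2.fitEllipse(c); out.append((onz(m,u,v,z),(u,v),ax)); print('px',round(u),round(v),'ax',np.round(ax,1),'->',onz(m,u,v,z).round(4))
    return out
E
python3 - <<'E'
from h import *
m=load('w1.png'); im=np.load('pics/w1.png.npz')['im']
for u,v in [(268,174),(323,79),(452,219),(355,2)]: print(im[v,u], cv2.cvtColor(im[v:v+1,u:u+1],cv2.COLOR_RGB2HSV))
lids(im,m,.062,(20,10,160),(60,70,255),400)
print('narrow');lids(im,m,.058,(0,0,185),(180,40,255),300)
E
```

```text
[186 190 168] [[[ 35  30 190]]]
[183 189 166] [[[ 38  31 189]]]
[201 201 184] [[[ 30  22 201]]]
[190 185 168] [[[ 23  30 190]]]
px 227 352 ax [ 26.4 109. ] -> [ 0.1802 -0.0949  0.062 ]
px 453 219 ax [28.6 32.6] -> [ 0.4425 -0.3618  0.062 ]
px 268 173 ax [40.8 41.2] -> [ 0.4603 -0.1104  0.062 ]
px 323 78 ax [44.2 48. ] -> [ 0.5816 -0.1546  0.062 ]
px 61 83 ax [134.9 193.4] -> [0.5233 0.1474 0.062 ]
narrow
px 453 219 ax [26.3 30.6] -> [ 0.4416 -0.3644  0.058 ]
px 268 173 ax [37.9 38.3] -> [ 0.4595 -0.1103  0.058 ]
px 323 79 ax [41.1 44.6] -> [ 0.5818 -0.1548  0.058 ]
px 63 75 ax [106.4 185.1] -> [0.5328 0.147  0.058 ]
```

```bash
python3 -m pendant '[[[0,-0.03,0,-0.15,0,0,100],[0,-0.06,0,-0.3,0,0,100],[0,-0.09,0,-0.45,0,0,100],[0,-0.12,0,-0.6,0,0,100],[0,-0.15,0,-0.75,0,0,100]]]'
python3 - <<'E'
from h import *
go(.46,.19,.35,-10)
go(.46,.19,.35,99.6)
E
```

```text
time: 2.1
eef_pos: [0.4327, 0.0246, 0.3299]
tcp_rot: [[-0.0, 0.797, -0.605], [-0.001, -0.605, -0.797], [-1.0, 0.0, 0.001]]
force: [0.3, 0.2, 0.6]
grip_width: 0.997
t 2.1 p [0.4327 0.0246 0.3299] shift [-0.0203 -0.0782 -0.1482] turn [-4.747e-01  8.000e-04 -1.000e-04] grip 0.997 F [0.3 0.2 0.6] q7 -50.0
t 2.1 p [0.4327 0.0246 0.3299] shift [-0.0203 -0.0782 -0.1482] turn [-2.3875e+00  7.0000e-04  7.0000e-04] grip 0.997 F [0.3 0.2 0.6] q7 -50.0
```

```bash
python3 -m pendant '[[[-0.02,-0.016,-0.03,-0.15,0,0,100],[-0.02,-0.032,-0.06,-0.3,0,0,100],[-0.02,-0.048,-0.09,-0.45,0,0,100],[-0.02,-0.064,-0.12,-0.6,0,0,100],[-0.02,-0.078,-0.148,-0.75,0,0,100]]]'
python3 -m pendant '[[[0,0,0,-0.15,0,0,100],[0,0,0,-0.3,0,0,100],[0,0,0,-0.45,0,0,100],[0,0,0,-0.6,0,0,100],[0,0,0,-0.75,0,0,100]]]'
python3 -m pendant '[[[0,0,0,-0.15,0,0,100],[0,0,0,-0.3,0,0,100],[0,0,0,-0.45,0,0,100],[0,0,0,-0.6,0,0,100],[0,0,0,-0.75,0,0,100]]]'
python3 - <<'E'
from h import *
go(.46,.19,.35,99.6)
E
```

```text
time: 2.6
eef_pos: [0.4617, 0.1899, 0.3499]
tcp_rot: [[0.0, 0.995, 0.101], [-0.001, 0.101, -0.995], [-1.0, 0.0, 0.001]]
force: [0.0, 0.7, 0.3]
grip_width: 1.004
time: 3.1
eef_pos: [0.4617, 0.1883, 0.3496]
tcp_rot: [[-0.0, 0.659, 0.752], [-0.001, 0.752, -0.659], [-1.0, -0.001, 0.001]]
force: [-0.1, -0.1, -0.3]
grip_width: 1.003
time: 3.6
eef_pos: [0.4617, 0.1882, 0.3496]
tcp_rot: [[-0.0, -0.03, 1.0], [-0.001, 1.0, 0.03], [-1.0, -0.001, -0.0]]
force: [-0.4, 0.2, 0.1]
grip_width: 1.005
t 3.6 p [0.4617 0.1882 0.3496] shift [-0.0004  0.0018 -0.0016] turn [-0.1374 -0.0004  0.0013] grip 1.005 F [-0.4  0.2  0.1] q7 49.6
```

```bash
python3 -m pendant '[[[0,0,0,-0.137,0,0,100],[0,0,0,-0.137,0,0,100]]]'
python3 - <<'E'
from h import *
go(.46,.19,.35,99.6)
im,m=snap('wrist','w2.png')
E
```

```text
time: 3.8
eef_pos: [0.4617, 0.1883, 0.3495]
tcp_rot: [[-0.001, -0.163, 0.987], [-0.001, 0.987, 0.163], [-1.0, -0.001, -0.001]]
force: [1.0, -0.1, -0.5]
grip_width: 0.999
t 3.8 p [0.4617 0.1883 0.3495] shift [-0.0005  0.0019 -0.0014] turn [-0.0043 -0.0007  0.0008] grip 0.999 F [ 1.  -0.1 -0.5] q7 56.6
```

View pics/w2.png

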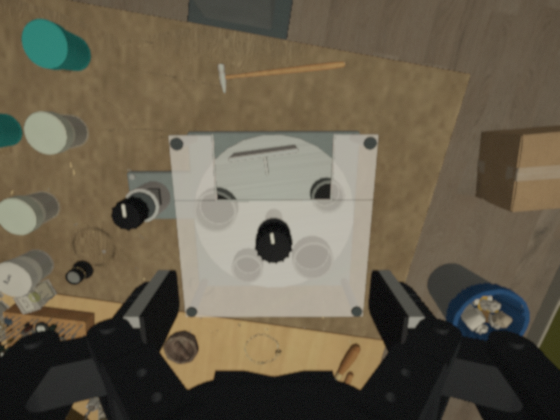

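Run:
```python
from h import *
np.set_printoptions(precision=4,suppress=True)
a=cv2.imread('pics/w2.png'); cv2.imwrite('pics/z4.png',cv2.resize(a[125:325,165:385],(792,720))[:600] if 0 else cv2.resize(a[125:325,160:390],None,fx=3,fy=3,interpolation=cv2.INTER_CUBIC))
m=load('w2.png')
c=[onz(m,u,v,.096) for u,v in [(176,143),(370,143),(357,311),(191,311)]]
for p in c: print(p)
print(np.mean(c,0)); print(c[1]-c[0],c[2]-c[3],np.degrees(np.arctan2(*(c[1]-c[0])[[1,0]]))-90)
```

```text
[0.4397 0.0671 0.096 ]
[0.4021 0.2952 0.096 ]
[0.6293 0.3344 0.096 ]
[0.6671 0.1053 0.096 ]
[0.5346 0.2005 0.096 ]
[-0.0376  0.2281  0.    ] [-0.0378  0.229   0.    ] 9.349526603319148
```

View pics/z4.png

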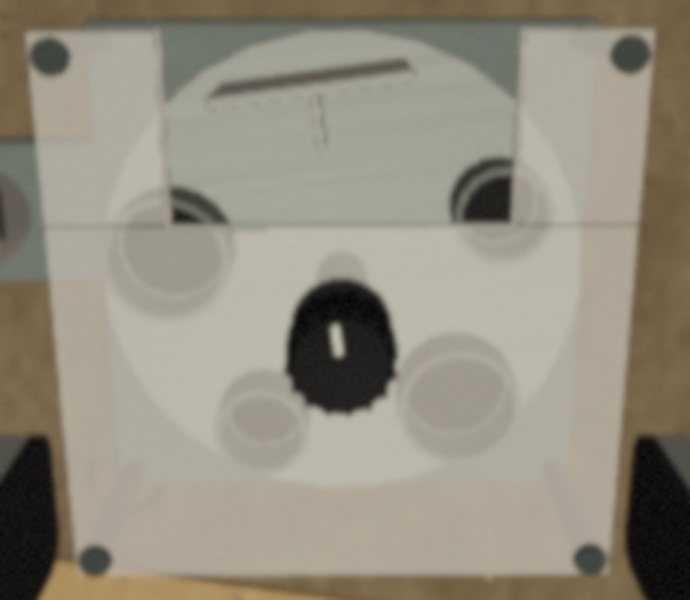

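Run:
```python
from h import *
np.set_printoptions(precision=4,suppress=True)
m=load('w2.png')
Z=lambda u,v:(160+u/3,125+v/3)
a=onz(m,*Z(208,97),.078);b=onz(m,*Z(410,70),.078); d=b-a; print(a,b,np.linalg.norm(d),np.degrees(np.arctan2(d[1],d[0]))-90-9.5)
c=(a+b)/2-np.array([.5355,.1985,.078]); print(c,np.linalg.norm(c),np.degrees(np.arctan2(-c[1],-c[0]))-9.5)
a=onz(m,*Z(333,323),.142);b=onz(m,*Z(340,357),.142);d=a-b;print(a,b,np.degrees(np.arctan2(-d[1],-d[0]))-9.5)
# knob top by ellipse guess
print(onz(m,*Z(342,333),.142))
go(.5355,.1985,.2,99.5)
```

```text
[0.4489 0.1299 0.078 ] [0.4241 0.2117 0.078 ] 0.08547662590643998 7.377465953852138
[-0.099  -0.0277  0.    ] 0.102809199035545 6.145898352606643
[0.5167 0.1947 0.142 ] [0.53   0.1996 0.142 ] 10.661961307357714
[0.5202 0.1987 0.142 ]
t 3.85 p [0.4617 0.1885 0.3496] shift [ 0.1495 -0.0017  0.0746] turn [-0.0074 -0.0007  0.0007] grip 1.002 F [ 0.4 -0.2 -0.7] q7 56.3
```

```bash
python3 -m pendant '[[[0.02,-0.001,0.025,0,0,0,100],[0.05,-0.001,0.05,0,0,0,100],[0.09,-0.0015,0.0746,0,0,0,100],[0.13,-0.0017,0.0746,0,0,0,100],[0.15,-0.0017,0.0746,0,0,0,100]]]'
python3 - <<'E'
from h import *
go(.5355,.1985,.107,99.5)
E
```

```text
time: 4.35
eef_pos: [0.5345, 0.1985, 0.1959]
tcp_rot: [[-0.004, -0.157, 0.988], [-0.002, 0.988, 0.157], [-1.0, -0.002, -0.005]]
force: [-0.6, -0.6, 0.7]
grip_width: 0.999
t 4.35 p [0.5345 0.1985 0.1959] shift [0.0889 0.     0.0014] turn [-0.0085 -0.0048  0.0016] grip 0.999 F [-0.6 -0.6  0.7] q7 49.3
```

```bash
python3 -m pendant '[[[0.02,0,0,0,0,0,100],[0.04,0,0,0,0,0,100],[0.06,0,0,0,0,0,100],[0.08,0,0,0,0,0,100],[0.091,0,0,0,0,0,100]]]' 50
python3 -m pendant '[[[0,0,0,0,0,0,40],[0,0,0,0,0,0,30],[0,0,0,0,0,0,30],[0,0,0,0,0,0,30],[0,0,0,0,0,0,30]]]' 50
python3 - <<'E'
from h import *
go(.5355,.1985,.107,99.5)
E
```

```text
time: 4.85
eef_pos: [0.5348, 0.199, 0.1072]
tcp_rot: [[-0.002, -0.158, 0.987], [-0.002, 0.987, 0.158], [-1.0, -0.001, -0.002]]
force: [-0.1, 0.2, -0.3]
grip_width: 0.989
time: 5.35
eef_pos: [0.5359, 0.2001, 0.1103]
tcp_rot: [[0.002, -0.161, 0.987], [-0.001, 0.987, 0.161], [-1.0, -0.001, 0.002]]
force: [-1.0, -2.8, 4.3]
grip_width: 0.482
t 5.35 p [0.5359 0.2001 0.1103] shift [ 0.0033 -0.0015 -0.0007] turn [-0.0036  0.0018  0.0009] grip 0.482 F [-1.  -2.8  4.3] q7 44.6
```

```bash
python3 -m pendant '[[[0,0.001,0,0.14,0,0,30],[0,0.001,0,0.28,0,0,30],[0,0.001,0,0.42,0,0,30],[0,0.001,0,0.56,0,0,30],[0,0.001,0,0.7,0,0,30]]]'
python3 -m pendant '[[[0,0,0,0.14,0,0,30],[0,0,0,0.28,0,0,30],[0,0,0,0.42,0,0,30],[0,0,0,0.56,0,0,30],[0,0,0,0.696,0,0,30]]]'
python3 -m pendant '[[[0,0,0,0,0,0,30]]]'
python3 - <<'E'
from h import *
go(.5355,.1985,.107,19.5)
im,m=snap('side','s1.png')
cv2.imwrite('pics/z5.png',cv2.resize(im[125:245,170:330,::-1],(800,600),interpolation=cv2.INTER_CUBIC))
E
```

```text
time: 5.85
eef_pos: [0.5358, 0.1994, 0.1103]
tcp_rot: [[0.001, 0.518, 0.855], [-0.003, 0.855, -0.518], [-1.0, -0.002, 0.003]]
force: [-0.8, -6.7, 7.6]
grip_width: 0.483
time: 6.35
eef_pos: [0.5353, 0.1991, 0.1103]
tcp_rot: [[0.0, 0.946, 0.324], [-0.003, 0.324, -0.946], [-1.0, -0.001, 0.003]]
force: [-2.5, -8.6, 9.9]
grip_width: 0.478
time: 6.45
eef_pos: [0.5353, 0.1991, 0.1103]
tcp_rot: [[0.001, 0.946, 0.325], [-0.003, 0.325, -0.946], [-1.0, -0.001, 0.003]]
force: [-3.6, -8.4, 9.6]
grip_width: 0.48
t 6.45 p [0.5353 0.1991 0.1103] shift [0.0033 0.     0.0006] turn [-0.0097  0.0034  0.0006] grip 0.48 F [-3.6 -8.4  9.6] q7 -23.6
```

View pics/z5.png

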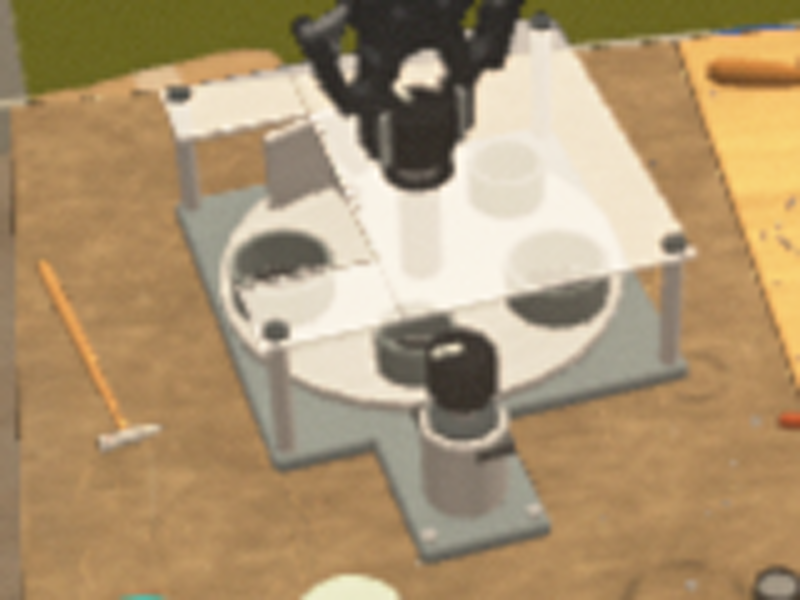

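Run:
```python
from h import *
m=load('s1.png')
Z=lambda u,v:(170+u/5,125+v/5)
for n,u,v,off in [('w1',284,268,72),('n2',507,163,0),('w2',557,262,0)]:
    p=onz(m,*Z(u,v),.049)-np.array([.5355,.199,.049]); print(n,p,np.linalg.norm(p),np.degrees(np.arctan2(-p[1],-p[0]))-9.5)
```

```text
w1 [-8.16444071e-02 -2.09797627e-02  1.52655666e-16] 0.08429685431688107 4.911219319521429
n2 [6.21477968e-02 5.65914239e-02 4.16333634e-17] 0.08405318497203697 -147.17918762495304
w2 [ 7.64217044e-02 -4.19560566e-02  4.16333634e-17] 0.0871813488725018 141.73290229192006
```

```bash
python3 -m pendant '[[[0,0,0,0,0,0,60],[0,0,0,0,0,0,100],[0,0,0,0,0,0,100],[-0.03,0,0,0,0,0,100],[-0.08,0,0,0,0,0,100]]]'
python3 - <<'E'
from h import *
go(.45,.19,.35,99.5)
E
```

```text
time: 7.0
eef_pos: [0.5332, 0.2006, 0.1871]
tcp_rot: [[-0.006, 0.943, 0.332], [-0.002, 0.332, -0.943], [-1.0, -0.006, -0.0]]
force: [1.6, 0.8, -0.6]
grip_width: 0.998
t 7.0 p [0.5332 0.2006 0.1871] shift [-0.1624 -0.083  -0.0176] turn [-1.3981 -0.0046  0.005 ] grip 0.998 F [ 1.6  0.8 -0.6] q7 -20.1
```

```bash
python3 -m pendant '[[[-0.05,-0.0,0,-0.14,0,0,100],[-0.09,-0.02,-0.005,-0.28,0,0,100],[-0.13,-0.04,-0.01,-0.42,0,0,100],[-0.16,-0.06,-0.014,-0.56,0,0,100],[-0.16,-0.083,-0.0176,-0.7,0,0,100]]]'
python3 -m pendant '[[[0,0,0,-0.14,0,0,100],[0,0,0,-0.28,0,0,100],[0,0,0,-0.42,0,0,100],[0,0,0,-0.56,0,0,100],[0,0,0,-0.7,0,0,100]]]'
python3 -m pendant '[[[0,0,0,0,0,0,100],[0,0,0,0,0,0,100]]]'
python3 - <<'E'
from h import *
im,m=snap('wrist','w3.png')
cv2.imwrite('pics/z6.png',cv2.resize(im[100:300,160:390,::-1],None,fx=3,fy=3,interpolation=cv2.INTER_CUBIC))
go(.45,.19,.35,99.5)
E
```

```text
time: 7.5
eef_pos: [0.4516, 0.1923, 0.3532]
tcp_rot: [[0.007, 0.502, 0.865], [0.003, 0.865, -0.502], [-1.0, 0.006, 0.004]]
force: [0.7, -0.0, 0.5]
grip_width: 0.996
time: 8.0
eef_pos: [0.4508, 0.1908, 0.3491]
tcp_rot: [[0.0, -0.173, 0.985], [0.0, 0.985, 0.173], [-1.0, 0.0, 0.0]]
force: [-0.1, 0.1, -0.1]
grip_width: 0.999
time: 8.2
eef_pos: [0.4508, 0.1906, 0.349]
tcp_rot: [[-0.0, -0.162, 0.987], [0.0, 0.987, 0.162], [-1.0, 0.0, 0.0]]
force: [0.4, 0.7, 0.6]
grip_width: 1.001
t 8.25 p [0.4509 0.1906 0.349 ] shift [-0.001  -0.0004 -0.001 ] turn [-0.0025  0.0001 -0.0001] grip 0.998 F [ 0.5  0.6 -0. ] q7 60.1
```

View pics/z6.png

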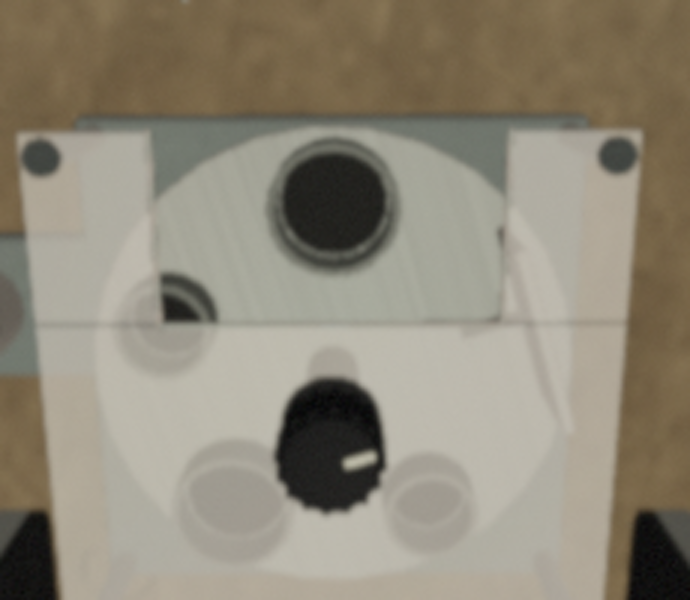

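Run:
```python
from h import *
np.set_printoptions(precision=4,suppress=True)
m=load('w3.png'); im=np.load('pics/w3.png.npz')['im']
Z=lambda u,v:(160+u/3,100+v/3)
f=np.array([np.cos(np.radians(9.5)),np.sin(np.radians(9.5)),0]); g=np.array([-f[1],f[0],0])
print('low',onz(m,*Z(333,271),.049)-.031*f,'up',onz(m,*Z(333,137),.022)+.031*f)
print('lr',(onz(m,*Z(266,205),.049)+onz(m,*Z(400,205),.049))/2)
k=(cv2.cvtColor(im,cv2.COLOR_RGB2GRAY)<50).astype(np.uint8); k[:140]=0;k[195:]=0;k[:,:240]=0;k[:,310:]=0
cs,_=cv2.findContours(k,cv2.RETR_EXTERNAL,cv2.CHAIN_APPROX_NONE); c=max(cs,key=cv2.contourArea); e=cv2.fitEllipse(c); print(e,onz(m,*e[0],.022),onz(m,*e[0],.035),onz(m,*e[0],.049))
c=[onz(m,160+u/3,100+v/3,.096) for u,v in [(40,157),(618,155)]]; print(c,np.mean(c,0)+.115*f)
p=np.mean(c,0); d=c[1]-c[0]; print(np.degrees(np.arctan2(d[1],d[0]))-90)
print('posts->load', p+.03*f)
```

```text
low [0.4478 0.187  0.049 ] up [0.4512 0.1876 0.022 ]
lr [0.448  0.1872 0.049 ]
((270.8269348144531, 166.92840576171875), (30.66045570373535, 32.40084457397461), 92.20952606201172) [0.4504 0.1871 0.022 ] [0.4484 0.1869 0.035 ] [0.4462 0.1866 0.049 ]
[array([0.4404, 0.0675, 0.096 ]), array([0.4022, 0.2955, 0.096 ])] [0.5347 0.2005 0.096 ]
9.535853436617614
posts->load [0.4509 0.1865 0.096 ]
```

Run:
```python
from h import *
go(.46,-.111,.2,60)
go(.46,-.111,.2,70)
```

```text
t 8.25 p [0.4509 0.1906 0.349 ] shift [ 0.1489 -0.2991 -0.0401] turn [ 6.869e-01  0.000e+00 -1.000e-04] grip 0.998 F [ 0.5  0.6 -0. ] q7 60.1
t 8.25 p [0.4509 0.1906 0.349 ] shift [ 0.1489 -0.2991 -0.0401] turn [ 5.124e-01  0.000e+00 -1.000e-04] grip 0.998 F [ 0.5  0.6 -0. ] q7 60.1
```

```bash
python3 -m pendant '[[[0,-0.045,-0.006,0.13,0,0,90],[0,-0.09,-0.012,0.26,0,0,90],[0,-0.135,-0.018,0.39,0,0,90],[0.03,-0.18,-0.024,0.52,0,0,90],[0.06,-0.225,-0.03,0.6,0,0,90]]]'
python3 -m pendant '[[[0.03,-0.024,-0.045,0.05,0,0,90],[0.06,-0.038,-0.06,0.087,0,0,90],[0.06,-0.038,-0.06,0.087,0,0,90],[0.06,-0.038,-0.06,0.087,0,0,90]]]'
python3 - <<'E'
from h import *
go(.46,-.111,.2,60)
im,m=snap('wrist','w4.png')
lids(im,m,.062,(20,10,160),(60,70,255),400)
E
```

```text
time: 8.75
eef_pos: [0.4589, -0.0307, 0.294]
tcp_rot: [[0.003, 0.427, 0.904], [-0.001, 0.904, -0.427], [-1.0, 0.001, 0.003]]
force: [1.1, 0.7, -0.4]
grip_width: 0.9
time: 9.15
eef_pos: [0.3873, -0.0385, 0.2335]
tcp_rot: [[-0.001, 0.499, 0.867], [-0.0, 0.867, -0.499], [-1.0, -0.001, -0.001]]
force: [0.8, 0.5, 0.3]
grip_width: 0.9
t 9.15 p [ 0.3873 -0.0385  0.2335] shift [ 0.0335 -0.0265  0.0992] turn [ 0.0013 -0.0006  0.0008] grip 0.9 F [0.8 0.5 0.3] q7 54.2
px 271 367 ax [14.5 37.7] -> [ 0.5676 -0.1457  0.062 ]
px 249 281 ax [42.9 48.3] -> [ 0.4581 -0.1094  0.062 ]
px 498 219 ax [148.6 267.1] -> [0.5238 0.1452 0.062 ]
px 69 14 ax [36.9 76.9] -> [ 0.1653 -0.1112  0.062 ]
```

View pics/w4.png

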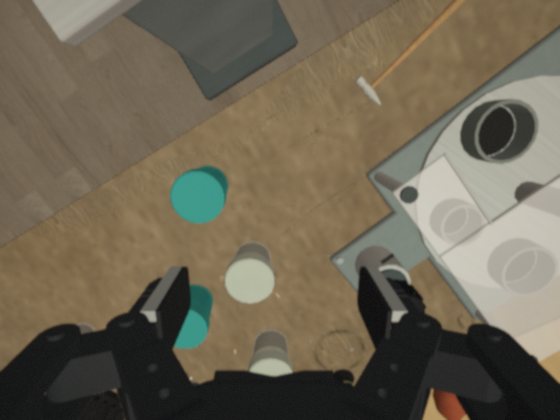

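```bash
python3 -m pendant '[[[0,-0.009,0.03,0,0,0,90],[0.01,-0.018,0.06,0,0,0,90],[0.03,-0.0265,0.085,0,0,0,90],[0.06,-0.0265,0.0985,0,0,0,90],[0.10,-0.0265,0.0985,0,0,0,90]]]'
python3 - <<'E'
from h import *
go(.4595,-.1105,.03,60)
E
```

```text
time: 9.7
eef_pos: [0.4658, -0.1116, 0.1348]
tcp_rot: [[0.007, 0.499, 0.866], [-0.001, 0.866, -0.499], [-1.0, 0.003, 0.007]]
force: [0.2, 0.2, -0.5]
grip_width: 0.902
t 9.7 p [ 0.4658 -0.1116  0.1348] shift [ 0.1047 -0.0026 -0.0067] turn [ 0.0007  0.0067 -0.0032] grip 0.902 F [ 0.2  0.2 -0.5] q7 52.8
```

```bash
python3 -m pendant '[[[0,0,0,0,0,0,90],[0,0,0,0,0,0,90]]]'
python3 - <<'E'
from h import *
go(.4595,-.1105,.03,60)
E
```

```text
time: 9.9
eef_pos: [0.4615, -0.1097, 0.1347]
tcp_rot: [[0.0, 0.496, 0.868], [0.001, 0.868, -0.496], [-1.0, 0.001, -0.0]]
force: [1.1, 0.8, 1.4]
grip_width: 0.9
t 9.9 p [ 0.4615 -0.1097  0.1347] shift [ 0.1047 -0.0017 -0.0013] turn [ 0.0042 -0.0002 -0.0007] grip 0.9 F [1.1 0.8 1.4] q7 53.0
```

```bash
python3 -m pendant '[[[0.025,-0.001,-0.001,0,0,0,90],[0.05,-0.001,-0.001,0,0,0,90],[0.075,-0.001,-0.001,0,0,0,90],[0.095,-0.001,-0.001,0,0,0,90],[0.104,-0.001,-0.001,0,0,0,90]]]'
python3 -m pendant '[[[0,0,0,0,0,0,70],[0,0,0,0,0,0,50],[0,0,0,0,0,0,50],[0,0,0,0,0,0,50],[0,0,0,0,0,0,50]]]' 40
python3 - <<'E'
from h import *
go(.4595,-.1105,.2,60)
im,m=snap('wrist','w5.png')
E
```

```text
time: 10.4
eef_pos: [0.4606, -0.1107, 0.0307]
tcp_rot: [[0.002, 0.497, 0.868], [-0.001, 0.868, -0.497], [-1.0, 0.0, 0.002]]
force: [-0.3, 0.4, 0.5]
grip_width: 0.904
time: 10.9
eef_pos: [0.4604, -0.1109, 0.0315]
tcp_rot: [[0.003, 0.497, 0.868], [-0.001, 0.868, -0.497], [-1.0, 0.001, 0.003]]
force: [-1.7, -0.6, 8.3]
grip_width: 0.618
t 10.9 p [ 0.4604 -0.1109  0.0315] shift [-0.1685  0.     -0.0005] turn [ 0.0034  0.003  -0.0007] grip 0.618 F [-1.7 -0.6  8.3] q7 45.3
```

View pics/w5.png

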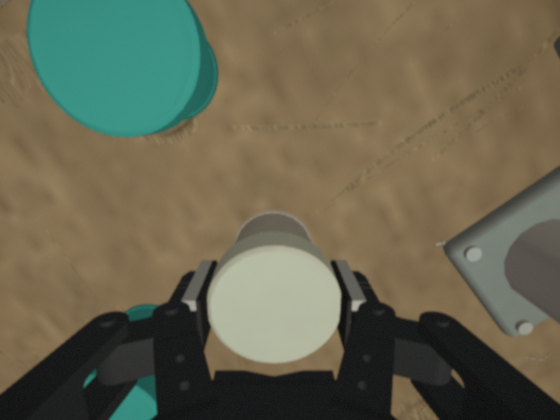

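```bash
python3 -m pendant '[[[-0.01,0,0,0,0,0,50],[-0.04,0,0,0,0,0,50],[-0.08,0,0,0,0,0,50],[-0.13,0,0,0,0,0,50],[-0.16,0,0,0,0,0,50]]]' 60
python3 -m pendant '[[[-0.01,0,0,0,0,0,50],[-0.01,0,0,0,0,0,50]]]'
python3 - <<'E'
from h import *
go(.4505,.1867,.2,99.5)
E
```

```text
time: 11.45
eef_pos: [0.4598, -0.1101, 0.1941]
tcp_rot: [[0.004, 0.496, 0.868], [-0.0, 0.868, -0.496], [-1.0, 0.001, 0.003]]
force: [0.2, -0.7, -4.2]
grip_width: 0.608
time: 11.65
eef_pos: [0.4595, -0.1109, 0.2011]
tcp_rot: [[0.003, 0.497, 0.868], [-0.001, 0.868, -0.497], [-1.0, 0.0, 0.003]]
force: [0.2, -0.6, -4.5]
grip_width: 0.607
t 11.65 p [ 0.4595 -0.1109  0.2011] shift [ 0.0008  0.2537 -0.1557] turn [-0.686   0.0028  0.0007] grip 0.607 F [ 0.2 -0.6 -4.5] q7 56.7
```

```bash
python3 -m pendant '[[[0,0.018,-0.011,-0.05,0,0,50],[0,0.043,-0.027,-0.15,0,0,50],[0,0.073,-0.045,-0.27,0,0,50],[0,0.103,-0.063,-0.39,0,0,50],[0,0.133,-0.081,-0.5,0,0,50]]]'
python3 - <<'E'
from h import *
go(.4505,.1867,.2,99.5)
E
```

```text
time: 12.15
eef_pos: [0.4531, 0.0468, 0.1979]
tcp_rot: [[-0.003, 0.013, 1.0], [0.0, 1.0, -0.013], [-1.0, 0.0, -0.003]]
force: [0.6, -0.2, -3.7]
grip_width: 0.609
t 12.15 p [0.4531 0.0468 0.1979] shift [-0.002   0.1399 -0.0045] turn [-0.1793 -0.0034 -0.0005] grip 0.609 F [ 0.6 -0.2 -3.7] q7 63.0
```

```bash
python3 -m pendant '[[[-0.001,0.035,-0.001,-0.05,0,0,50],[-0.001,0.07,-0.002,-0.1,0,0,50],[-0.001,0.105,-0.004,-0.15,0,0,50],[-0.001,0.13,-0.004,-0.179,0,0,50],[-0.001,0.137,-0.004,-0.179,0,0,50]]]'
python3 -m pendant '[[[0,0,0,0,0,0,50],[0,0,0,0,0,0,50]]]'
python3 - <<'E'
from h import *
go(.4505,.1867,.055,99.5)
im,m=snap('wrist','w6.png')
E
```

```text
time: 12.65
eef_pos: [0.4515, 0.1857, 0.1991]
tcp_rot: [[-0.003, -0.165, 0.986], [0.001, 0.986, 0.165], [-1.0, 0.002, -0.003]]
force: [0.5, -0.3, -2.8]
grip_width: 0.612
time: 12.85
eef_pos: [0.4529, 0.181, 0.1996]
tcp_rot: [[-0.002, -0.158, 0.987], [-0.001, 0.987, 0.158], [-1.0, -0.001, -0.002]]
force: [-0.1, 0.1, -3.5]
grip_width: 0.608
t 12.85 p [0.4529 0.181  0.1996] shift [ 0.1446  0.0062 -0.0011] turn [-0.0069 -0.0024  0.001 ] grip 0.608 F [-0.1  0.1 -3.5] q7 53.9
```

View pics/w6.png

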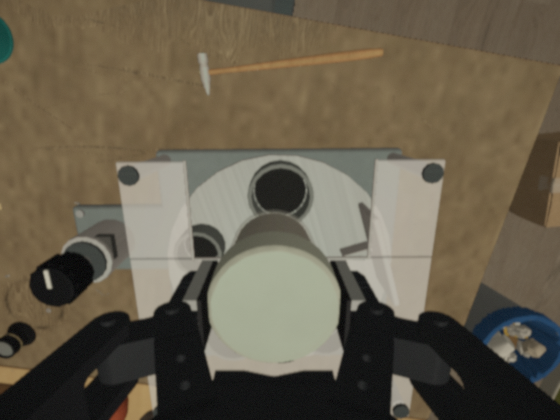

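```bash
cat >> h.py <<'E'
def dark(fn,u0,u1,v0,v1,th=50):
    m=load(fn); im=np.load('pics/'+fn+'.npz')['im']
    g=cv2.cvtColor(im,cv2.COLOR_RGB2GRAY); k=np.zeros_like(g); k[v0:v1,u0:u1]=(g[v0:v1,u0:u1]<th)
    cs,_=cv2.findContours(k,cv2.RETR_EXTERNAL,cv2.CHAIN_APPROX_NONE); c=max(cs,key=cv2.contourArea); e=cv2.fitEllipse(c)
    print(np.round(e[0],1),np.round(e[1],1),'floor',onz(m,*e[0],.022).round(4),'rim',onz(m,*e[0],.049).round(4),'bbox',cv2.boundingRect(c))
E
python3 - <<'E'
from h import *
np.set_printoptions(precision=4,suppress=True)
m=load('w6.png')
dark('w6.png',240,320,155,213)
dark('w6.png',240,320,155,213,90)
im=cv2.imread('pics/w6.png');cv2.imwrite('pics/z7.png',cv2.resize(im[150:310,180:380],None,fx=4,fy=3.75,interpolation=cv2.INTER_CUBIC))
E
```

```text
[279.9 190. ] [41.2 48.8] floor [0.45   0.1872 0.022 ] rim [0.444  0.1857 0.049 ] bbox (256, 169, 49, 43)
[280. 192.] [46.9 56.2] floor [0.452  0.1877 0.022 ] rim [0.4459 0.1861 0.049 ] bbox (252, 168, 58, 45)
```

View pics/z7.png

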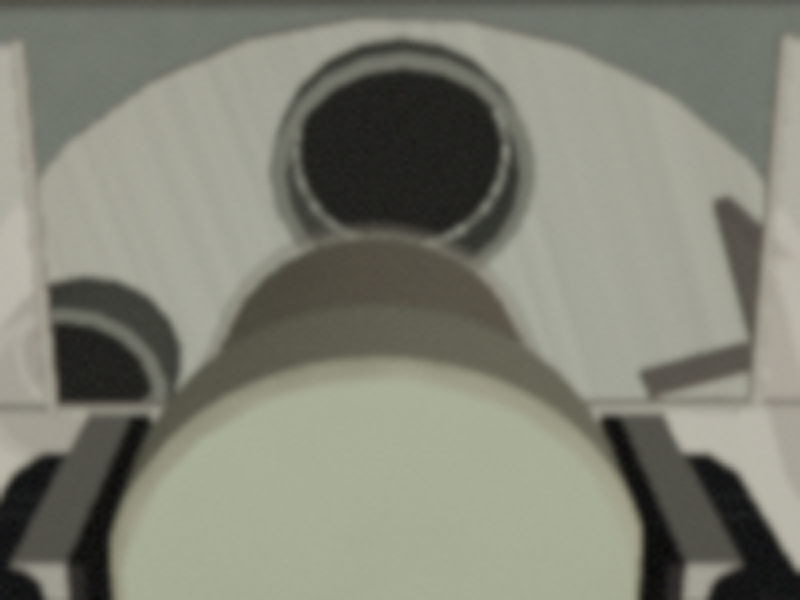

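Run:
```python
from h import *
np.set_printoptions(precision=4,suppress=True)
m=load('w6.png'); im=np.load('pics/w6.png.npz')['im']
lids(im,m,.230,(20,10,120),(60,70,255),1500)
Z=lambda u,v:(180+u/4,150+v/3.75)
f=np.array([.986,.165,0])
print(onz(m,*Z(378,355),.230)+.027*f, (onz(m,*Z(112,540),.23)+onz(m,*Z(643,540),.23))/2)
print('foot near edge',onz(m,*Z(375,225),.168)+.0245*f)
print('pocket',(onz(m,*Z(270,150),.049)+onz(m,*Z(533,150),.049))/2, onz(m,*Z(402,40),.022)+.031*f)
print('rim inner near', onz(m,*Z(402,68),.022))
```

```text
px 274 312 ax [129.5 150.5] -> [0.4529 0.1814 0.23  ]
px 278 242 ax [179.2 295.3] -> [0.4231 0.1783 0.23  ]
[0.4511 0.1816 0.23  ] [0.4448 0.1803 0.23  ]
foot near edge [0.4535 0.1817 0.168 ]
pocket [0.4439 0.1861 0.049 ] [0.4515 0.1881 0.022 ]
rim inner near [0.4282 0.1842 0.022 ]
```

```bash
python3 -m pendant '[[[0.0,0.006,-0.001,-0.007,0,0,50],[0.03,0.006,-0.001,-0.007,0,0,50],[0.06,0.006,-0.001,-0.007,0,0,50],[0.09,0.006,-0.001,-0.007,0,0,50],[0.108,0.006,-0.001,-0.007,0,0,50]]]'
python3 -m pendant '[[[0,0,0,0,0,0,50],[0,0,0,0,0,0,50]]]'
python3 - <<'E'
from h import *
go(.4505,.1872,.0535,99.5)
snap('wrist','w7.png');snap('scene','c1.png')
im=cv2.imread('pics/c1.png');cv2.imwrite('pics/z8.png',cv2.resize(im[200:320,170:330],None,fx=5,fy=5,interpolation=cv2.INTER_CUBIC))
E
```

```text
time: 13.4
eef_pos: [0.4508, 0.1867, 0.0909]
tcp_rot: [[-0.002, -0.164, 0.986], [-0.001, 0.986, 0.164], [-1.0, -0.001, -0.002]]
force: [-0.2, 0.2, -3.3]
grip_width: 0.606
time: 13.6
eef_pos: [0.4517, 0.1878, 0.0932]
tcp_rot: [[-0.0, -0.165, 0.986], [0.0, 0.986, 0.165], [-1.0, 0.0, -0.0]]
force: [0.7, 0.4, -3.1]
grip_width: 0.613
t 13.6 p [0.4517 0.1878 0.0932] shift [ 0.0397 -0.0004 -0.0013] turn [-0.0001 -0.0002 -0.0001] grip 0.613 F [ 0.7  0.4 -3.1] q7 45.4
```

View pics/w7.png

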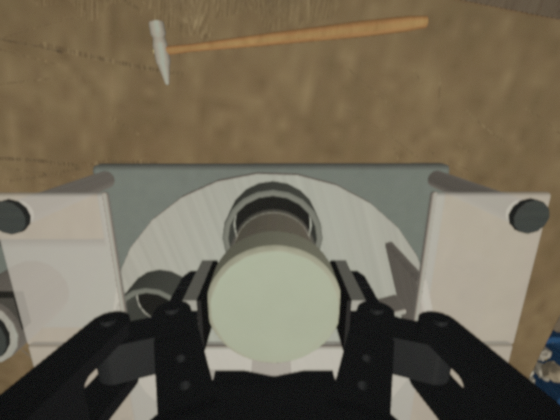

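View pics/z8.png

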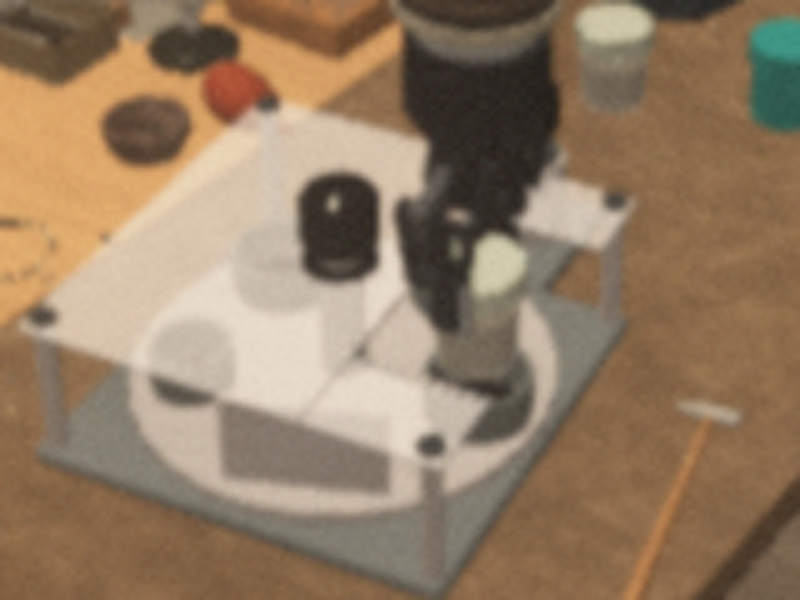

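```bash
python3 -m pendant '[[[0.008,0,-0.001,0,0,0,50],[0.014,0,-0.001,0,0,0,50],[0.02,0,-0.001,0,0,0,50],[0.026,0,-0.001,0,0,0,50]]]'
python3 -m pendant '[[[0.005,0,0,0,0,0,50],[0.01,0,0,0,0,0,50],[0.013,0,0,0,0,0,50],[0.013,0,0,0,0,0,50]]]'
python3 - <<'E'
from h import *
go(.4505,.1872,.0535,99.5)
E
```

```text
time: 14.1
eef_pos: [0.4506, 0.1876, 0.0663]
tcp_rot: [[-0.0, -0.165, 0.986], [-0.0, 0.986, 0.165], [-1.0, -0.0, -0.0]]
force: [0.4, 0.1, -3.5]
grip_width: 0.614
time: 14.5
eef_pos: [0.4507, 0.1879, 0.0538]
tcp_rot: [[0.0, -0.166, 0.986], [0.0, 0.986, 0.166], [-1.0, -0.0, 0.0]]
force: [-0.2, -0.0, -3.2]
grip_width: 0.611
t 14.5 p [0.4507 0.1879 0.0538] shift [ 0.0003 -0.0007 -0.0003] turn [0.0005 0.0002 0.    ] grip 0.611 F [-0.2 -0.  -3.2] q7 41.9
```

```bash
python3 -m pendant '[[[0.001,-0.0005,0,0,0,0,50],[0.002,-0.0005,0,0,0,0,50],[0.002,-0.0005,0,0,0,0,50]]]'
```

```text
time: 14.8
eef_pos: [0.4512, 0.1882, 0.0535]
tcp_rot: [[0.002, -0.166, 0.986], [0.001, 0.986, 0.166], [-1.0, 0.0, 0.002]]
force: [-6.3, -3.1, 24.4]
grip_width: 0.612
```

```bash
python3 -m pendant '[[[-0.0015,0,0,0,0,0,65],[-0.0015,0,0,0,0,0,80],[-0.0015,0,0,0,0,0,85],[-0.03,0,0,0,0,0,85],[-0.07,0,0,0,0,0,85]]]'
python3 -m pendant '[[[-0.045,0,0,0,0,0,85],[-0.09,0,0,0,0,0,85],[-0.13,0,0,0,0,0,85],[-0.15,0,0,0,0,0,85],[-0.15,0,0,0,0,0,85]]]'
python3 - <<'E'
from h import *
go(.535,.2,.107,99.5)
snap('wrist','w8.png')
E
```

```text
time: 15.3
eef_pos: [0.4494, 0.1864, 0.1209]
tcp_rot: [[-0.004, -0.166, 0.986], [-0.001, 0.986, 0.166], [-1.0, -0.001, -0.005]]
force: [1.0, 0.4, 0.3]
grip_width: 0.856
time: 15.8
eef_pos: [0.452, 0.1881, 0.2746]
tcp_rot: [[0.005, -0.165, 0.986], [0.002, 0.986, 0.165], [-1.0, 0.001, 0.005]]
force: [-0.1, 0.0, -0.9]
grip_width: 0.849
t 15.8 p [0.452  0.1881 0.2746] shift [ 0.168  -0.0021  0.0829] turn [-0.0001  0.0052 -0.0008] grip 0.849 F [-0.1  0.  -0.9] q7 57.5
```

View pics/w8.png

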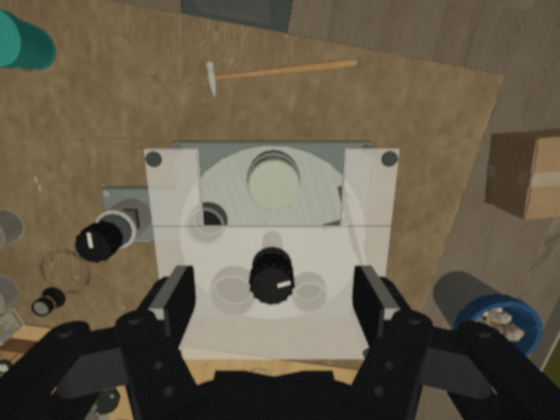

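```bash
python3 -m pendant '[[[0.0,-0.002,0.035,0,0,0,100],[0.03,-0.002,0.07,0,0,0,100],[0.07,-0.002,0.083,0,0,0,100],[0.11,-0.002,0.083,0,0,0,100],[0.14,-0.002,0.083,0,0,0,100]]]'
python3 -m pendant '[[[0.015,0,0,0,0,0,100],[0.026,0,0,0,0,0,100],[0.026,0,0,0,0,0,100]]]'
python3 - <<'E'
from h import *
go(.5352,.2,.107,99.5)
E
```

```text
time: 16.35
eef_pos: [0.5312, 0.198, 0.1272]
tcp_rot: [[-0.005, -0.166, 0.986], [-0.001, 0.986, 0.166], [-1.0, -0.001, -0.005]]
force: [0.2, 0.1, 1.1]
grip_width: 0.997
time: 16.65
eef_pos: [0.5323, 0.1987, 0.1047]
tcp_rot: [[-0.002, -0.166, 0.986], [-0.001, 0.986, 0.166], [-1.0, -0.0, -0.002]]
force: [0.2, 0.2, -0.3]
grip_width: 0.997
t 16.65 p [0.5323 0.1987 0.1047] shift [-0.0023  0.0008  0.0031] turn [ 0.0006 -0.0018  0.0004] grip 0.997 F [ 0.2  0.2 -0.3] q7 49.2
```

```bash
python3 -m pendant '[[[-0.003,0.001,0.003,0,0,0,70],[-0.003,0.001,0.003,0,0,0,45],[-0.003,0.001,0.003,0,0,0,30],[-0.003,0.001,0.003,0,0,0,30],[-0.003,0.001,0.003,0,0,0,30]]]' 50
python3 -m pendant '[[[0,0,0,0.14,0,0,30],[0,0,0,0.28,0,0,30],[0,0,0,0.42,0,0,30],[0,0,0,0.56,0,0,30],[0,0,0,0.65,0,0,30]]]'
python3 -m pendant '[[[0,0,0,0.14,0,0,30],[0,0,0,0.28,0,0,30],[0,0,0,0.42,0,0,30],[0,0,0,0.54,0,0,30],[0,0,0,0.592,0,0,30]]]'
python3 -m pendant '[[[0,0,0,0,0,0,30],[0,0,0,0,0,0,100],[0,0,0,0,0,0,100],[0,0,0,0,0,0,100],[-0.02,0,0,0,0,0,100]]]'
python3 - <<'E'
from h import *
go(.45,.19,.33,99.5)
go(.45,.19,.33,60)
E
```

```text
time: 17.15
eef_pos: [0.5366, 0.2002, 0.1103]
tcp_rot: [[0.003, -0.165, 0.986], [-0.0, 0.986, 0.165], [-1.0, -0.001, 0.002]]
force: [-0.9, -2.6, 8.0]
grip_width: 0.48
time: 17.65
eef_pos: [0.5364, 0.1992, 0.1103]
tcp_rot: [[0.002, 0.471, 0.882], [-0.002, 0.882, -0.471], [-1.0, -0.001, 0.003]]
force: [-1.0, -5.6, 10.6]
grip_width: 0.476
time: 18.15
eef_pos: [0.5357, 0.1985, 0.1103]
tcp_rot: [[0.001, 0.883, 0.47], [-0.003, 0.47, -0.883], [-1.0, -0.001, 0.003]]
force: [-3.9, -7.1, 14.3]
grip_width: 0.48
time: 18.65
eef_pos: [0.5342, 0.1998, 0.1269]
tcp_rot: [[-0.004, 0.88, 0.475], [-0.001, 0.475, -0.88], [-1.0, -0.004, -0.001]]
force: [-0.2, 0.2, 0.1]
grip_width: 0.996
t 18.65 p [0.5342 0.1998 0.1269] shift [-0.2028 -0.0796 -0.0315] turn [-1.2413 -0.0032  0.0032] grip 0.996 F [-0.2  0.2  0.1] q7 -10.3
t 18.65 p [0.5342 0.1998 0.1269] shift [-0.2028 -0.0796 -0.0315] turn [-0.5519 -0.0018  0.0039] grip 0.996 F [-0.2  0.2  0.1] q7 -10.3
```

```bash
python3 -m pendant '[[[-0.05,0,0,-0.1,0,0,100],[-0.1,-0.01,-0.005,-0.2,0,0,100],[-0.14,-0.04,-0.015,-0.3,0,0,100],[-0.18,-0.07,-0.025,-0.42,0,0,100],[-0.203,-0.08,-0.0315,-0.55,0,0,100]]]'
python3 -m pendant '[[[0,0,0,-0.14,0,0,100],[0,0,0,-0.28,0,0,100],[0,0,0,-0.42,0,0,100],[0,0,0,-0.56,0,0,100],[0,0,0,-0.69,0,0,100]]]'
python3 -m pendant '[[[0,0,0,0,0,0,100],[0,0,0,0,0,0,100]]]'
python3 - <<'E'
from h import *
go(.4415,-.3635,.3,60)
snap('wrist','w9.png')
im=cv2.imread('pics/w9.png');cv2.imwrite('pics/z9.png',cv2.resize(im[100:300,160:390],None,fx=3,fy=3,interpolation=cv2.INTER_CUBIC))
E
```

```text
time: 19.15
eef_pos: [0.4485, 0.1906, 0.3347]
tcp_rot: [[0.003, 0.497, 0.868], [0.0, 0.868, -0.497], [-1.0, 0.002, 0.002]]
force: [1.4, -0.4, 0.1]
grip_width: 0.997
time: 19.65
eef_pos: [0.4502, 0.1903, 0.3318]
tcp_rot: [[0.0, -0.169, 0.986], [0.0, 0.986, 0.169], [-1.0, 0.0, 0.0]]
force: [-0.4, 0.1, -1.2]
grip_width: 0.995
time: 19.85
eef_pos: [0.4503, 0.1902, 0.3318]
tcp_rot: [[-0.0, -0.16, 0.987], [0.0, 0.987, 0.16], [-1.0, 0.0, -0.0]]
force: [0.0, -0.4, 0.1]
grip_width: 1.0
t 19.85 p [0.4503 0.1902 0.3318] shift [ 0.0317 -0.5452 -0.0971] turn [ 6.84e-01 -1.00e-04 -1.00e-04] grip 1.0 F [ 0.  -0.4  0.1] q7 62.0
```

View pics/z9.png

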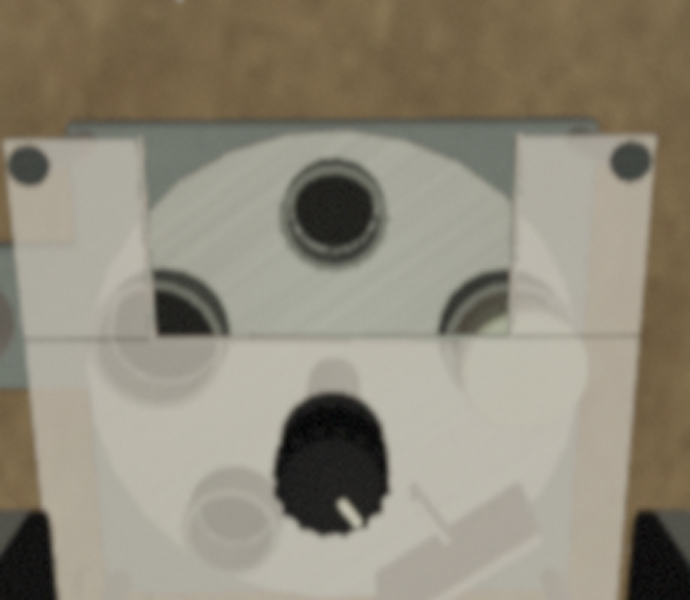

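```bash
python3 - <<'E'
from h import *
np.set_printoptions(precision=4,suppress=True)
m=load('w9.png'); Z=lambda u,v:(160+u/3,100+v/3); f=np.array([.986,.165,0])
dark('w9.png',245,300,150,190)
print('low',onz(m,*Z(334,268),.049)-.024*f,'up',onz(m,*Z(334,158),.022)+.024*f,'lr',(onz(m,*Z(281,212),.049)+onz(m,*Z(387,212),.049))/2)
c=[onz(m,*Z(u,v),.096) for u,v in [(29,166),(630,161)]];print(np.mean(c,0)+.03*f)
E
python3 -m pendant '[[[0,-0.045,-0.008,0.05,0,0,80],[0,-0.09,-0.016,0.1,0,0,80],[0,-0.135,-0.024,0.2,0,0,80],[0,-0.18,-0.032,0.3,0,0,80],[0,-0.225,-0.04,0.4,0,0,80]]]'
python3 - <<'E'
from h import *
go(.4415,-.3635,.3,60)
E
```

```text
[270.8 169.7] [21.5 23.7] floor [0.451  0.1869 0.022 ] rim [0.4465 0.1864 0.049 ] bbox (259, 159, 25, 23)
low [0.4487 0.1873 0.049 ] up [0.4513 0.1879 0.022 ] lr [0.4476 0.1873 0.049 ]
[0.4511 0.1866 0.096 ]
time: 20.4
eef_pos: [0.4473, -0.0401, 0.3321]
tcp_rot: [[0.001, 0.24, 0.971], [-0.0, 0.971, -0.24], [-1.0, -0.0, 0.001]]
force: [0.5, 1.1, 0.3]
grip_width: 0.799
t 20.4 p [ 0.4473 -0.0401  0.3321] shift [ 0.0321 -0.3153  0.0721] turn [ 2.809e-01  8.000e-04 -1.000e-04] grip 0.799 F [0.5 1.1 0.3] q7 71.3
```

```bash
python3 -m pendant '[[[0,-0.045,0.01,0.05,0,0,80],[0,-0.09,0.02,0.1,0,0,80],[0.01,-0.135,0.03,0.15,0,0,80],[0.03,-0.18,0.04,0.2,0,0,80],[0.06,-0.225,0.05,0.28,0,0,80]]]'
python3 -m pendant '[[[0.04,-0.01,0,0,0,0,80],[0.06,-0.02,0,0,0,0,80],[0.06,-0.02,0,0,0,0,80],[0.06,-0.02,0,0,0,0,80]]]'
python3 - <<'E'
from h import *
im,m=snap('wrist','w10.png')
lids(im,m,.058,(0,0,140),(180,70,255),300)
go(.4415,-.3635,.035,60)
E
```

```text
time: 20.9
eef_pos: [0.4441, -0.2671, 0.2752]
tcp_rot: [[0.003, 0.498, 0.867], [-0.002, 0.867, -0.498], [-1.0, -0.0, 0.003]]
force: [1.3, 0.1, -0.1]
grip_width: 0.8
time: 21.3
eef_pos: [0.4344, -0.2815, 0.2153]
tcp_rot: [[0.0, 0.494, 0.869], [0.0, 0.869, -0.494], [-1.0, 0.0, 0.0]]
force: [0.7, -0.5, 0.1]
grip_width: 0.8
px 431 410 ax [24.  42.7] -> [ 0.7511 -0.2481  0.058 ]
px 456 259 ax [47.1 57.3] -> [ 0.582  -0.1539  0.058 ]
px 204 240 ax [43.  44.7] -> [ 0.4389 -0.3634  0.058 ]
t 21.35 p [ 0.4351 -0.2814  0.216 ] shift [ 0.1811 -0.0684  0.0457] turn [ 0.0076  0.0019 -0.0004] grip 0.799 F [0.4 0.7 0.2] q7 82.2
```

View pics/w10.png

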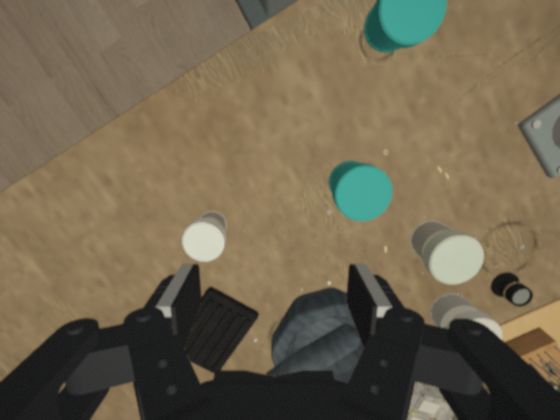

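```bash
python3 - <<'E'
from h import *
go(.4402,-.3634,.12,60)
E
python3 -m pendant '[[[0.02,-0.03,0.02,0,0,0,80],[0.05,-0.06,0.04,0,0,0,80],[0.08,-0.0685,0.0445,0,0,0,80],[0.096,-0.0685,0.0445,0,0,0,80],[0.096,-0.0685,0.0445,0,0,0,80]]]'
python3 -m pendant '[[[0,0,0,0,0,0,80],[0,0,0,0,0,0,80]]]'
python3 - <<'E'
from h import *
go(.4402,-.3634,.028,60)
im,m=snap('wrist','w11.png')
lids(im,m,.058,(0,0,140),(180,70,255),300)
E
```

```text
t 21.35 p [ 0.4351 -0.2814  0.216 ] shift [ 0.0961 -0.0689  0.0447] turn [ 0.0076  0.0019 -0.0004] grip 0.799 F [0.4 0.7 0.2] q7 82.2
time: 21.85
eef_pos: [0.439, -0.3627, 0.118]
tcp_rot: [[-0.001, 0.493, 0.87], [0.001, 0.87, -0.493], [-1.0, 0.001, -0.001]]
force: [-0.2, 1.1, 0.3]
grip_width: 0.8
time: 22.05
eef_pos: [0.4404, -0.3633, 0.1208]
tcp_rot: [[0.003, 0.492, 0.87], [-0.002, 0.87, -0.492], [-1.0, -0.0, 0.003]]
force: [0.3, -0.0, -0.1]
grip_width: 0.796
t 22.05 p [ 0.4404 -0.3633  0.1208] shift [ 0.0928 -0.0001 -0.0004] turn [0.0087 0.0033 0.0001] grip 0.796 F [ 0.3 -0.  -0.1] q7 87.5
px 271 230 ax [61.4 63.6] -> [ 0.4388 -0.3648  0.058 ]
```

```bash
python3 -m pendant '[[[0.025,-0.001,-0.0007,0,0,0,80],[0.05,-0.001,-0.0007,0,0,0,80],[0.075,-0.001,-0.0007,0,0,0,80],[0.088,-0.001,-0.0007,0,0,0,80],[0.092,-0.001,-0.0007,0,0,0,80]]]'
python3 -m pendant '[[[0,0,0,0,0,0,60],[0,0,0,0,0,0,40],[0,0,0,0,0,0,35],[0,0,0,0,0,0,35],[0,0,0,0,0,0,35]]]' 40
python3 -m pendant '[[[-0.01,0,0,0,0,0,35],[-0.04,0,0,0,0,0,35],[-0.08,0,0,0,0,0,35],[-0.13,0,0,0,0,0,35],[-0.17,0,0,0,0,0,35]]]' 60
python3 - <<'E'
from h import *
go(.4515,.1873,.2,99.5)
go(.451,.1873,.2,60)
E
```

```text
time: 22.6
eef_pos: [0.4376, -0.3636, 0.0262]
tcp_rot: [[-0.001, 0.493, 0.87], [0.0, 0.87, -0.493], [-1.0, 0.0, -0.001]]
force: [0.1, 0.7, -0.4]
grip_width: 0.8
time: 23.1
eef_pos: [0.4385, -0.3645, 0.028]
tcp_rot: [[0.002, 0.493, 0.87], [-0.001, 0.87, -0.493], [-1.0, -0.0, 0.002]]
force: [-1.3, 0.4, 7.8]
grip_width: 0.476
time: 23.6
eef_pos: [0.4377, -0.3638, 0.2]
tcp_rot: [[0.001, 0.493, 0.87], [-0.001, 0.87, -0.493], [-1.0, -0.0, 0.002]]
force: [1.2, -1.1, -2.2]
grip_width: 0.468
t 23.6 p [ 0.4377 -0.3638  0.2   ] shift [-0.0005  0.4862 -0.2598] turn [-6.816e-01  1.400e-03  6.000e-04] grip 0.468 F [ 1.2 -1.1 -2.2] q7 89.2
t 23.6 p [ 0.4377 -0.3638  0.2   ] shift [-0.0005  0.486  -0.2602] turn [0.0078 0.0015 0.    ] grip 0.468 F [ 1.2 -1.1 -2.2] q7 89.2
```

```bash
python3 -m pendant '[[[0,0.018,-0.01,0,0,0,35],[0,0.05,-0.027,0,0,0,35],[0,0.085,-0.045,0,0,0,35],[0,0.12,-0.064,0,0,0,35],[0,0.155,-0.083,0,0,0,35]]]'
python3 -m pendant '[[[0,0.035,-0.019,-0.05,0,0,35],[0,0.07,-0.038,-0.15,0,0,35],[0,0.105,-0.057,-0.25,0,0,35],[0,0.14,-0.076,-0.35,0,0,35],[0,0.175,-0.095,-0.45,0,0,35]]]'
python3 - <<'E'
from h import *
go(.451,.1873,.2,99.5)
E
```

```text
time: 24.1
eef_pos: [0.4415, -0.1866, 0.1973]
tcp_rot: [[0.0, 0.493, 0.87], [-0.0, 0.87, -0.493], [-1.0, -0.0, 0.001]]
force: [0.5, -0.5, -1.7]
grip_width: 0.468
time: 24.6
eef_pos: [0.4451, 0.0124, 0.1974]
tcp_rot: [[0.001, 0.062, 0.998], [-0.001, 0.998, -0.062], [-1.0, -0.001, 0.001]]
force: [0.7, 0.1, -2.4]
grip_width: 0.467
t 24.6 p [0.4451 0.0124 0.1974] shift [-0.0027  0.1749 -0.005 ] turn [-0.2277  0.0007  0.0007] grip 0.467 F [ 0.7  0.1 -2.4] q7 69.6
```

```bash
python3 -m pendant '[[[-0.001,0.035,-0.001,-0.05,0,0,35],[-0.001,0.07,-0.002,-0.1,0,0,35],[-0.001,0.105,-0.003,-0.15,0,0,35],[-0.001,0.14,-0.005,-0.2,0,0,35],[-0.001,0.168,-0.005,-0.227,0,0,35]]]'
python3 -m pendant '[[[0,0,0,0,0,0,35],[0,0,0,0,0,0,35],[0,0,0,0,0,0,35]]]'
python3 - <<'E'
from h import *
go(.451,.1873,.0495,99.5)
snap('wrist','w12.png')
im=cv2.imread('pics/w12.png');cv2.imwrite('pics/z12.png',cv2.resize(im[150:310,180:380],None,fx=4,fy=3.75,interpolation=cv2.INTER_CUBIC))
E
```

```text
time: 25.1
eef_pos: [0.4511, 0.1809, 0.1984]
tcp_rot: [[0.001, -0.164, 0.987], [0.0, 0.987, 0.164], [-1.0, 0.0, 0.001]]
force: [1.2, 0.3, -2.4]
grip_width: 0.464
time: 25.4
eef_pos: [0.4516, 0.1777, 0.1977]
tcp_rot: [[-0.0, -0.159, 0.987], [-0.001, 0.987, 0.159], [-1.0, -0.001, -0.0]]
force: [0.4, -0.8, -1.9]
grip_width: 0.468
t 25.4 p [0.4516 0.1777 0.1977] shift [0.1482 0.0098 0.001 ] turn [-0.0062 -0.0003  0.0011] grip 0.468 F [ 0.4 -0.8 -1.9] q7 58.8
```

View pics/z12.png

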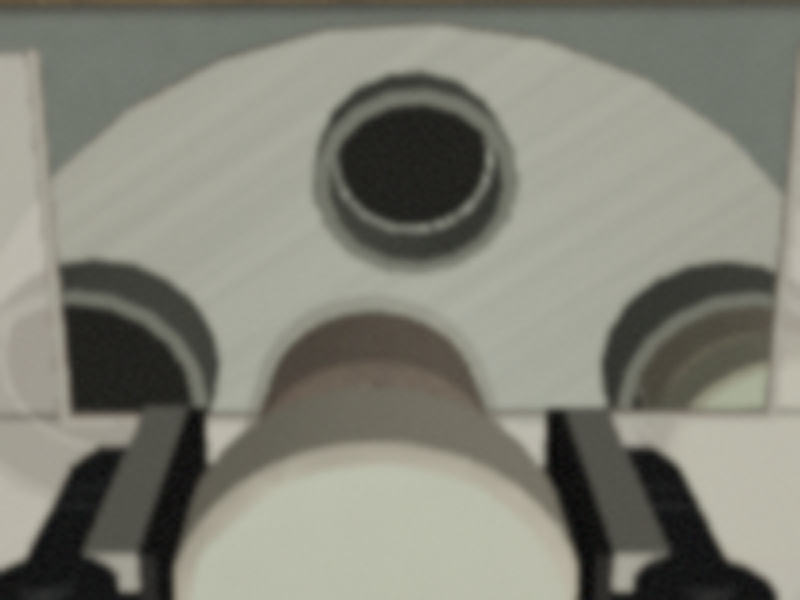

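Run:
```python
from h import *
np.set_printoptions(precision=4,suppress=True)
m=load('w12.png')
Z=lambda u,v:(180+u/4,150+v/3.75); f=np.array([.986,.165,0])
zb=.1977-.028
print('lid near',onz(m,*Z(376,440),zb+.058)+.021*f)
print('foot near edge',onz(m,*Z(375,303),zb)+.0175*f)
print('pocket up',onz(m,*Z(415,72),.022)+.024*f,'low',onz(m,*Z(415,270),.049)-.024*f)
e=[onz(m,*Z(415,72),.022)+.024*f]
dark('w12.png',255,310,170,213)
```

```text
lid near [0.4532 0.1785 0.2277]
foot near edge [0.4563 0.1789 0.1697]
pocket up [0.4512 0.1881 0.022 ] low [0.4488 0.187  0.049 ]
[282.8 193.3] [28.9 34.1] floor [0.4516 0.1872 0.022 ] rim [0.4453 0.1854 0.049 ] bbox (266, 179, 35, 30)
```

```bash
python3 -m pendant '[[[0.0,0.009,-0.0005,-0.006,0,0,35],[0.03,0.009,-0.0005,-0.006,0,0,35],[0.06,0.009,-0.0005,-0.006,0,0,35],[0.09,0.009,-0.0005,-0.006,0,0,35],[0.11,0.009,-0.0005,-0.006,0,0,35]]]'
python3 -m pendant '[[[0,0,0,0,0,0,35],[0,0,0,0,0,0,35]]]'
python3 - <<'E'
from h import *
go(.451,.1873,.0495,99.5)
snap('wrist','w13.png')
im=cv2.imread('pics/w13.png');cv2.imwrite('pics/z13.png',cv2.resize(im[150:310,180:380],None,fx=4,fy=3.75,interpolation=cv2.INTER_CUBIC))
snap('side','s3.png')
im=cv2.imread('pics/s3.png');cv2.imwrite('pics/z14.png',cv2.resize(im[125:245,170:330],None,fx=5,fy=5,interpolation=cv2.INTER_CUBIC))
E
```

```text
time: 25.95
eef_pos: [0.449, 0.1872, 0.086]
tcp_rot: [[-0.001, -0.166, 0.986], [-0.001, 0.986, 0.166], [-1.0, -0.0, -0.002]]
force: [0.2, -0.7, -2.0]
grip_width: 0.469
time: 26.15
eef_pos: [0.4498, 0.188, 0.0881]
tcp_rot: [[-0.0, -0.166, 0.986], [0.0, 0.986, 0.166], [-1.0, 0.0, -0.0]]
force: [0.3, 0.7, -1.3]
grip_width: 0.468
t 26.15 p [0.4498 0.188  0.0881] shift [ 0.0386 -0.0009  0.0011] turn [ 0.0013 -0.0003 -0.0001] grip 0.468 F [ 0.3  0.7 -1.3] q7 50.7
```

View pics/z13.png

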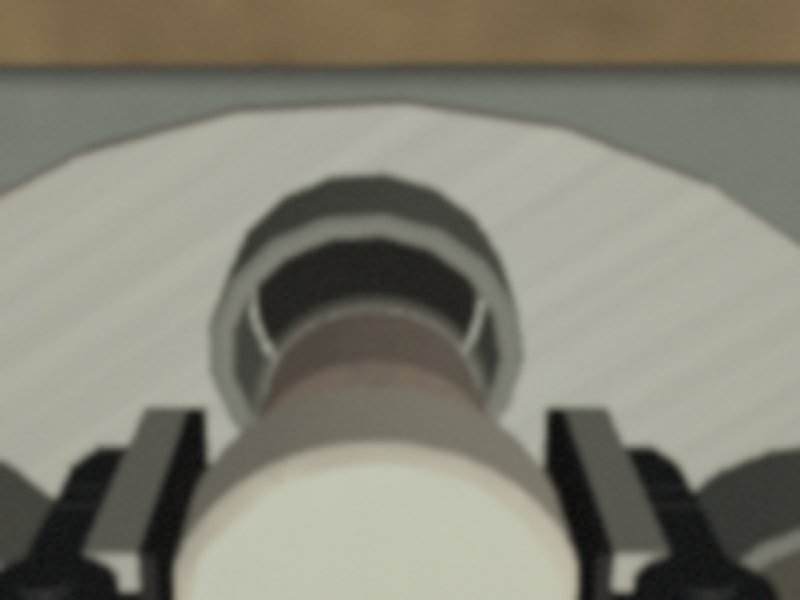

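View pics/z14.png

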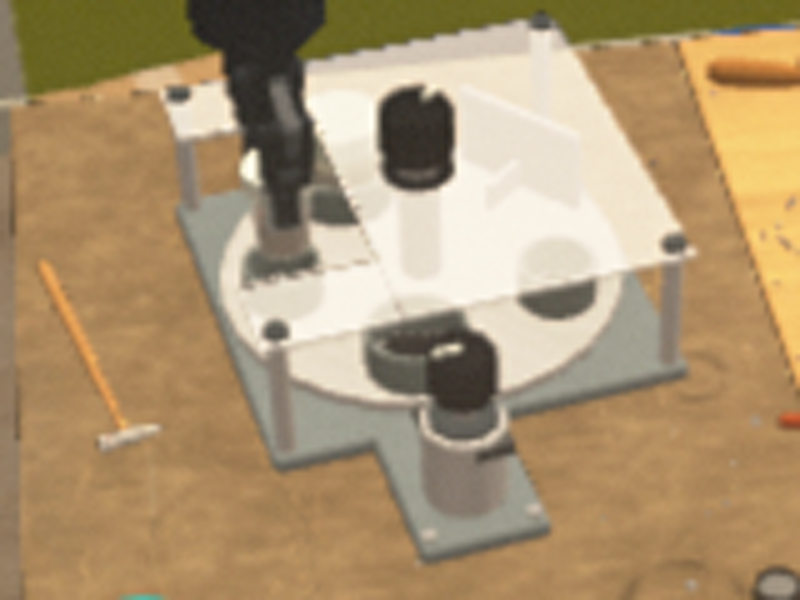

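Run:
```python
from h import *
np.set_printoptions(precision=4,suppress=True)
m=load('w13.png')
Z=lambda u,v:(180+u/4,150+v/3.75); f=np.array([.986,.165,0]); g=np.array([-.165,.986,0])
zb=.0881-.028
F=lambda n,p:print(n,p,'f',round(p@f,4),'g',round(p@g,4))
F('rim outer',onz(m,*Z(366,213),.049)+.024*f)
F('rim inner',onz(m,*Z(366,238),.049)+.020*f)
F('base outer',onz(m,*Z(368,173),.022)+.024*f)
F('rim lr',(onz(m,*Z(210,340),.049)+onz(m,*Z(522,340),.049))/2)
F('foot',onz(m,*Z(373,298),zb)+.0175*f); F('foot2',onz(m,*Z(373,312),zb)+.0175*f)
F('lid',onz(m,*Z(376,441),zb+.058)+.021*f)
F('tcp',np.array([.4498,.188,0]))
```

```text
rim outer [0.4505 0.1872 0.049 ] f 0.4751 g 0.1102
rim inner [0.4505 0.1872 0.049 ] f 0.4751 g 0.1102
base outer [0.4509 0.1875 0.022 ] f 0.4755 g 0.1104
rim lr [0.4476 0.1867 0.049 ] f 0.4721 g 0.1102
foot [0.4537 0.1888 0.0601] f 0.4785 g 0.1113
foot2 [0.4559 0.1891 0.0601] f 0.4807 g 0.1113
lid [0.4515 0.1887 0.1181] f 0.4763 g 0.1116
tcp [0.4498 0.188  0.    ] f 0.4745 g 0.1112
```

```bash
python3 -m pendant '[[[0.005,-0.001,-0.0015,0,0,0,35],[0.01,-0.001,-0.0015,0,0,0,35],[0.015,-0.001,-0.0015,0,0,0,35]]]'
python3 -m pendant '[[[0.003,0,0,0,0,0,35],[0.006,0,0,0,0,0,35],[0.006,0,0,0,0,0,35]]]'
python3 - <<'E'
from h import *
go(.451,.1873,.0495,99.5)
snap('wrist','w14.png')
im=cv2.imread('pics/w14.png');cv2.imwrite('pics/z15.png',cv2.resize(im[150:310,180:380],None,fx=4,fy=3.75,interpolation=cv2.INTER_CUBIC))
E
```

```text
time: 26.55
eef_pos: [0.4486, 0.1863, 0.0726]
tcp_rot: [[0.001, -0.166, 0.986], [-0.0, 0.986, 0.166], [-1.0, -0.0, 0.001]]
force: [0.4, 0.4, -2.0]
grip_width: 0.47
time: 26.85
eef_pos: [0.4482, 0.1864, 0.0662]
tcp_rot: [[-0.001, -0.166, 0.986], [-0.0, 0.986, 0.166], [-1.0, -0.0, -0.001]]
force: [0.5, 0.3, -1.8]
grip_width: 0.469
t 26.85 p [0.4482 0.1864 0.0662] shift [0.0167 0.0004 0.0029] turn [ 0.0014 -0.0007  0.0002] grip 0.469 F [ 0.5  0.3 -1.8] q7 49.1
```

View pics/z15.png

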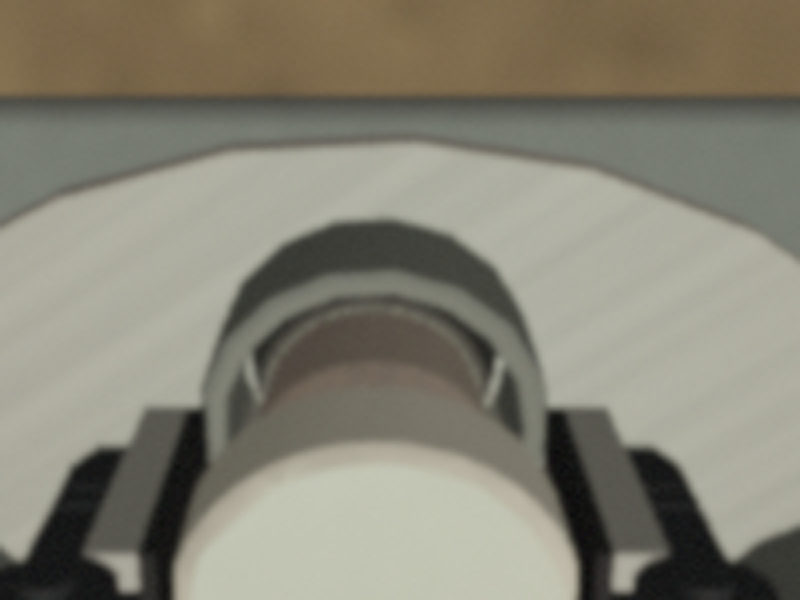

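```bash
python3 -m pendant '[[[0.005,0,0,0,0,0,35],[0.01,0,0,0,0,0,35],[0.014,0,0,0,0,0,35],[0.015,0,0,0,0,0,35]]]'
python3 -m pendant '[[[0.001,0,0,0,0,0,35],[0.0015,0,0,0,0,0,35],[0.0015,0,0,0,0,0,35]]]'
```

```text
time: 27.3
eef_pos: [0.4481, 0.1863, 0.051]
tcp_rot: [[-0.001, -0.166, 0.986], [-0.0, 0.986, 0.166], [-1.0, -0.0, -0.001]]
force: [-0.2, -0.1, -2.8]
grip_width: 0.466
time: 27.6
eef_pos: [0.4485, 0.1865, 0.0502]
tcp_rot: [[0.0, -0.166, 0.986], [0.0, 0.986, 0.166], [-1.0, 0.0, 0.0]]
force: [0.9, 0.5, -2.0]
grip_width: 0.468
```

```bash
python3 -m pendant '[[[0.001,0,0,0,0,0,35],[0.001,0,0,0,0,0,35],[0.001,0,0,0,0,0,35]]]'
```

```text
time: 27.9
eef_pos: [0.4489, 0.1868, 0.05]
tcp_rot: [[0.001, -0.166, 0.986], [0.0, 0.986, 0.166], [-1.0, -0.0, 0.001]]
force: [-1.8, -0.8, 10.2]
grip_width: 0.471
```

```bash
python3 -m pendant '[[[-0.0005,0,0,0,0,0,55],[-0.0005,0,0,0,0,0,75],[-0.0005,0,0,0,0,0,80],[-0.03,0,0,0,0,0,80],[-0.07,0,0,0,0,0,80]]]'
python3 -m pendant '[[[-0.045,0,0,0,0,0,90],[-0.09,0,0,0,0,0,100],[-0.13,0,0,0,0,0,100],[-0.15,0,0,0,0,0,100],[-0.15,0,0,0,0,0,100]]]'
python3 - <<'E'
from h import *
go(.5355,.2,.107,99.5)
go(.5355,.2,.107,130)
snap('wrist','w15.png')
E
```

```text
time: 28.4
eef_pos: [0.447, 0.1859, 0.1184]
tcp_rot: [[-0.004, -0.167, 0.986], [-0.001, 0.986, 0.167], [-1.0, -0.001, -0.004]]
force: [1.3, -0.3, 0.2]
grip_width: 0.802
time: 28.9
eef_pos: [0.4498, 0.1874, 0.2722]
tcp_rot: [[0.005, -0.166, 0.986], [0.002, 0.986, 0.166], [-1.0, 0.001, 0.006]]
force: [-0.7, -0.3, 0.1]
grip_width: 0.997
t 28.9 p [0.4498 0.1874 0.2722] shift [ 0.1657 -0.002   0.0857] turn [ 0.0011  0.0055 -0.001 ] grip 0.997 F [-0.7 -0.3  0.1] q7 61.3
t 28.9 p [0.4498 0.1874 0.2722] shift [ 0.1657 -0.002   0.0857] turn [-5.312e-01  5.600e-03  5.000e-04] grip 0.997 F [-0.7 -0.3  0.1] q7 61.3
```

View pics/w15.png

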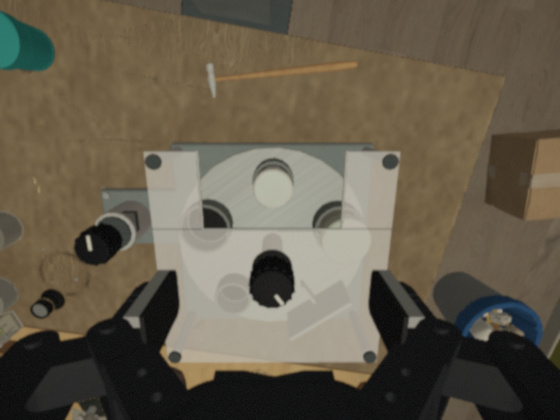

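```bash
python3 -m pendant '[[[0.0,-0.001,0.035,0,0,0,100],[0.03,-0.001,0.07,0,0,0,100],[0.07,-0.002,0.087,0,0,0,100],[0.11,-0.002,0.087,0,0,0,100],[0.14,-0.002,0.087,0,0,0,100]]]'
python3 -m pendant '[[[0.015,0,0,0,0,0,100],[0.024,0,0,0,0,0,100],[0.024,0,0,0,0,0,100]]]'
python3 - <<'E'
from h import *
go(.5355,.2,.107,99.5)
E
```

```text
time: 29.45
eef_pos: [0.5329, 0.1981, 0.1246]
tcp_rot: [[-0.005, -0.166, 0.986], [-0.002, 0.986, 0.166], [-1.0, -0.001, -0.005]]
force: [0.5, -0.1, 0.5]
grip_width: 0.998
time: 29.75
eef_pos: [0.5341, 0.1989, 0.1044]
tcp_rot: [[-0.001, -0.167, 0.986], [-0.001, 0.986, 0.167], [-1.0, -0.0, -0.001]]
force: [-0.5, 0.2, 0.0]
grip_width: 0.998
t 29.75 p [0.5341 0.1989 0.1044] shift [-0.0026  0.0009  0.0015] turn [ 0.0016 -0.0014  0.0003] grip 0.998 F [-0.5  0.2  0. ] q7 54.7
```

```bash
python3 -m pendant '[[[-0.003,0.001,0.0015,0,0,0,70],[-0.003,0.001,0.0015,0,0,0,45],[-0.003,0.001,0.0015,0,0,0,30],[-0.003,0.001,0.0015,0,0,0,30],[-0.003,0.001,0.0015,0,0,0,30]]]' 50
python3 -m pendant '[[[0,0,0,0.12,0,0,30],[0,0,0,0.26,0,0,30],[0,0,0,0.4,0,0,30],[0,0,0,0.54,0,0,30],[0,0,0,0.65,0,0,30]]]'
python3 -m pendant '[[[0,0,0,0.14,0,0,30],[0,0,0,0.28,0,0,30],[0,0,0,0.42,0,0,30],[0,0,0,0.54,0,0,30],[0,0,0,0.6,0,0,30]]]'
python3 -m pendant '[[[0,0,0,0,0,0,30],[0,0,0,0,0,0,100],[0,0,0,0,0,0,100],[0,0,0,0,0,0,100],[-0.02,0,0,0,0,0,100]]]'
python3 - <<'E'
from h import *
go(.45,.19,.33,99.5)
E
```

```text
time: 30.25
eef_pos: [0.5367, 0.2002, 0.1096]
tcp_rot: [[0.002, -0.166, 0.986], [0.0, 0.986, 0.166], [-1.0, -0.0, 0.002]]
force: [-1.1, -1.4, 8.0]
grip_width: 0.478
time: 30.75
eef_pos: [0.5365, 0.1992, 0.1096]
tcp_rot: [[0.002, 0.47, 0.883], [-0.001, 0.883, -0.47], [-1.0, -0.0, 0.002]]
force: [-2.6, -6.0, 9.3]
grip_width: 0.479
time: 31.25
eef_pos: [0.5358, 0.1984, 0.1096]
tcp_rot: [[0.0, 0.886, 0.464], [-0.002, 0.464, -0.886], [-1.0, -0.001, 0.002]]
force: [-5.6, -7.3, 14.1]
grip_width: 0.48
time: 31.75
eef_pos: [0.5344, 0.1997, 0.1262]
tcp_rot: [[-0.004, 0.883, 0.469], [-0.002, 0.469, -0.883], [-1.0, -0.004, -0.001]]
force: [0.6, 0.2, -0.9]
grip_width: 0.999
t 31.75 p [0.5344 0.1997 0.1262] shift [-0.2035 -0.0799 -0.0312] turn [-1.2483 -0.0032  0.0034] grip 0.999 F [ 0.6  0.2 -0.9] q7 -5.5
```

```bash
python3 -m pendant '[[[-0.05,0,0,-0.1,0,0,100],[-0.1,-0.01,-0.005,-0.2,0,0,100],[-0.14,-0.04,-0.015,-0.3,0,0,100],[-0.18,-0.07,-0.025,-0.42,0,0,100],[-0.203,-0.08,-0.0315,-0.55,0,0,100]]]'
python3 -m pendant '[[[0,0,0,-0.14,0,0,100],[0,0,0,-0.28,0,0,100],[0,0,0,-0.42,0,0,100],[0,0,0,-0.56,0,0,100],[0,0,0,-0.69,0,0,100]]]'
python3 -m pendant '[[[0,0,0,0,0,0,100],[0,0,0,0,0,0,100]]]'
python3 - <<'E'
from h import *
go(.5815,-.155,.25,60)
snap('wrist','w16.png')
im=cv2.imread('pics/w16.png');cv2.imwrite('pics/z16.png',cv2.resize(im[100:300,160:390],None,fx=3,fy=3,interpolation=cv2.INTER_CUBIC))
E
```

```text
time: 32.25
eef_pos: [0.4488, 0.1908, 0.3342]
tcp_rot: [[0.003, 0.503, 0.864], [0.001, 0.864, -0.503], [-1.0, 0.002, 0.002]]
force: [0.6, 0.0, 0.4]
grip_width: 0.997
time: 32.75
eef_pos: [0.4504, 0.1908, 0.3312]
tcp_rot: [[0.0, -0.163, 0.987], [0.0, 0.987, 0.163], [-1.0, 0.0, 0.0]]
force: [0.4, -0.7, 0.0]
grip_width: 1.002
time: 32.95
eef_pos: [0.4504, 0.1906, 0.3311]
tcp_rot: [[-0.0, -0.153, 0.988], [0.0, 0.988, 0.153], [-1.0, 0.0, -0.0]]
force: [0.2, 0.6, 0.6]
grip_width: 0.998
t 32.95 p [0.4504 0.1906 0.3311] shift [ 0.0811 -0.3616  0.0767] turn [ 6.769e-01 -1.000e-04 -0.000e+00] grip 0.998 F [0.2 0.6 0.6] q7 64.5
```

View pics/z16.png

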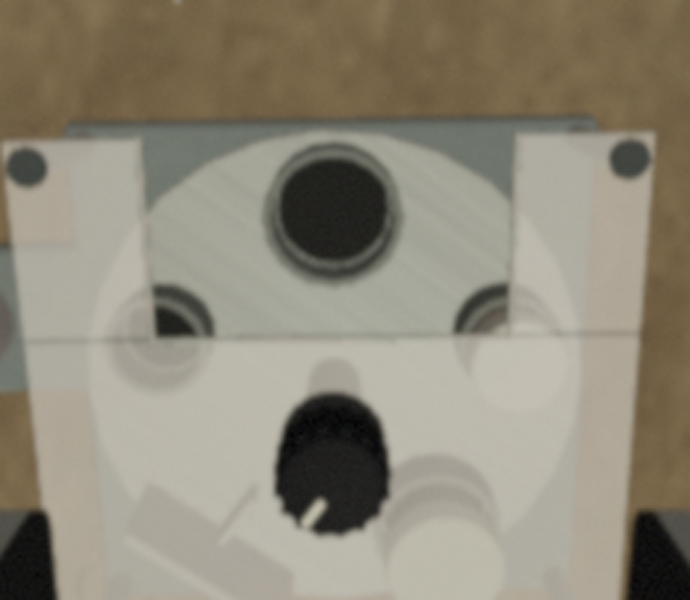

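```bash
python3 - <<'E'
from h import *
np.set_printoptions(precision=4,suppress=True)
m=load('w16.png'); Z=lambda u,v:(160+u/3,100+v/3); f=np.array([.986,.165,0])
dark('w16.png',245,302,150,190)
print('low',onz(m,*Z(334,284),.049)-.031*f,'up',onz(m,*Z(334,142),.022)+.031*f,'lr',(onz(m,*Z(264,213),.049)+onz(m,*Z(403,213),.049))/2)
go(.56,-.12,.25,80)
E
python3 -m pendant '[[[0,-0.04,0.008,0.05,0,0,90],[0,-0.08,0.016,0.1,0,0,90],[0,-0.125,0.024,0.15,0,0,90],[0,-0.17,0.032,0.2,0,0,90],[0.03,-0.215,0.04,0.25,0,0,90]]]'
python3 - <<'E'
from h import *
go(.56,-.13,.22,80)
E
```

```text
[270.6 169.4] [31.8 34. ] floor [0.4505 0.187  0.022 ] rim [0.4461 0.1865 0.049 ] bbox (254, 154, 34, 32)
low [0.449  0.1875 0.049 ] up [0.4511 0.1885 0.022 ] lr [0.4481 0.1876 0.049 ]
t 33.0 p [0.4505 0.1906 0.3311] shift [ 0.0811 -0.3237  0.0608] turn [ 0.3281 -0.     -0.    ] grip 1.001 F [-0.1  0.5 -0.7] q7 64.5
time: 33.5
eef_pos: [0.5248, -0.0137, 0.3065]
tcp_rot: [[0.007, 0.098, 0.995], [-0.0, 0.995, -0.098], [-1.0, 0.0, 0.007]]
force: [2.0, 1.1, 0.2]
grip_width: 0.901
t 33.5 p [ 0.5248 -0.0137  0.3065] shift [ 0.0868 -0.1123  0.0458] turn [ 0.0762  0.0068 -0.0007] grip 0.901 F [2.  1.1 0.2] q7 75.8
```

```bash
python3 -m pendant '[[[0.03,-0.04,0.015,0.03,0,0,90],[0.06,-0.075,0.03,0.07,0,0,90],[0.085,-0.105,0.042,0.07,0,0,90],[0.085,-0.112,0.044,0.07,0,0,90],[0.085,-0.112,0.044,0.07,0,0,90]]]'
python3 - <<'E'
from h import *
im,m=snap('wrist','w17.png')
lids(im,m,.062,(20,10,140),(60,70,255),800)
go(.582,-.1545,.14,80)
E
```

```text
time: 34.0
eef_pos: [0.5555, -0.1287, 0.2181]
tcp_rot: [[-0.001, 0.166, 0.986], [0.0, 0.986, -0.166], [-1.0, -0.0, -0.001]]
force: [0.4, 0.2, 0.2]
grip_width: 0.893
px 260 321 ax [48.2 68.6] -> [ 0.6875 -0.1658  0.062 ]
px 251 225 ax [52.4 56.3] -> [ 0.5797 -0.1546  0.062 ]
px 525 142 ax [ 83.7 278.2] -> [0.5432 0.1027 0.062 ]
t 34.05 p [ 0.556  -0.1269  0.2191] shift [ 0.0791 -0.0231  0.0301] turn [ 0.01    0.0002 -0.0006] grip 0.899 F [-0.3  0.2  0.2] q7 83.1
```

View pics/w17.png

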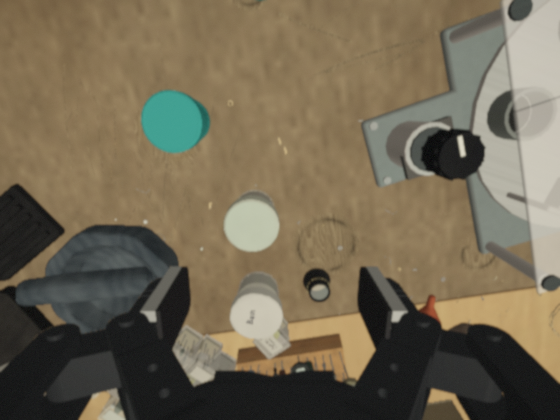

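```bash
python3 -m pendant '[[[0.02,-0.015,0.02,0,0,0,90],[0.05,-0.0231,0.029,0,0,0,90],[0.079,-0.0231,0.029,0,0,0,90],[0.079,-0.0231,0.029,0,0,0,90],[0.079,-0.0231,0.029,0,0,0,90]]]'
python3 - <<'E'
from h import *
im,m=snap('wrist','w18.png')
lids(im,m,.062,(20,10,140),(60,70,255),800)
go(.5805,-.1547,.031,80)
E
```

```text
time: 34.55
eef_pos: [0.5812, -0.1531, 0.1411]
tcp_rot: [[0.001, 0.16, 0.987], [0.001, 0.987, -0.16], [-1.0, 0.001, 0.001]]
force: [1.0, 0.0, 0.2]
grip_width: 0.895
px 276 342 ax [61.5 72.8] -> [ 0.682  -0.1676  0.062 ]
px 271 221 ax [70.8 75. ] -> [ 0.5795 -0.1547  0.062 ]
t 34.6 p [ 0.5818 -0.1535  0.1419] shift [ 0.1109 -0.0014 -0.0013] turn [ 0.0132  0.0025 -0.0006] grip 0.899 F [0.  0.3 1.1] q7 84.2
```

```bash
python3 -m pendant '[[[0.03,-0.001,-0.001,0,0,0,90],[0.06,-0.001,-0.001,0,0,0,90],[0.085,-0.001,-0.001,0,0,0,90],[0.105,-0.001,-0.001,0,0,0,90],[0.11,-0.001,-0.001,0,0,0,90]]]'
python3 -m pendant '[[[0,0,0,0,0,0,70],[0,0,0,0,0,0,50],[0,0,0,0,0,0,50],[0,0,0,0,0,0,50],[0,0,0,0,0,0,50]]]' 40
python3 -m pendant '[[[-0.01,0,0,0,0,0,50],[-0.04,0,0,0,0,0,50],[-0.08,0,0,0,0,0,50],[-0.13,0,0,0,0,0,50],[-0.17,0,0,0,0,0,50]]]' 60
python3 - <<'E'
from h import *
go(.46,-.05,.2,90)
go(.451,.1875,.2,99.5)
E
```

```text
time: 35.1
eef_pos: [0.5797, -0.155, 0.0298]
tcp_rot: [[-0.0, 0.162, 0.987], [0.0, 0.987, -0.162], [-1.0, 0.0, -0.0]]
force: [-0.6, -0.5, 1.1]
grip_width: 0.898
time: 35.6
eef_pos: [0.5809, -0.1555, 0.0319]
tcp_rot: [[0.003, 0.162, 0.987], [-0.0, 0.987, -0.162], [-1.0, 0.0, 0.003]]
force: [-2.3, 3.0, 8.3]
grip_width: 0.614
time: 36.1
eef_pos: [0.5795, -0.1558, 0.2033]
tcp_rot: [[0.002, 0.162, 0.987], [-0.0, 0.987, -0.162], [-1.0, -0.0, 0.002]]
force: [2.6, 0.4, -3.7]
grip_width: 0.61
t 36.1 p [ 0.5795 -0.1558  0.2033] shift [ 0.003   0.085  -0.1351] turn [-0.1629  0.0019  0.0002] grip 0.61 F [ 2.6  0.4 -3.7] q7 85.3
t 36.1 p [ 0.5795 -0.1558  0.2033] shift [ 0.0029  0.3179 -0.1825] turn [-0.3287  0.0019  0.0004] grip 0.61 F [ 2.6  0.4 -3.7] q7 85.3
```

```bash
python3 -m pendant '[[[0,0.01,-0.015,0,0,0,50],[0,0.03,-0.045,0,0,0,50],[0,0.05,-0.08,-0.05,0,0,50],[0,0.075,-0.11,-0.1,0,0,50],[0,0.1,-0.14,-0.15,0,0,50]]]'
python3 -m pendant '[[[0,0.04,-0.005,-0.03,0,0,50],[0,0.08,-0.01,-0.06,0,0,50],[0,0.12,-0.02,-0.09,0,0,50],[0,0.16,-0.025,-0.13,0,0,50],[0,0.185,-0.03,-0.17,0,0,50]]]'
python3 - <<'E'
from h import *
go(.451,.1875,.2,99.5)
E
```

```text
time: 36.6
eef_pos: [0.456, -0.0337, 0.2005]
tcp_rot: [[0.001, 0.011, 1.0], [-0.001, 1.0, -0.011], [-1.0, -0.001, 0.001]]
force: [1.5, 0.6, -3.8]
grip_width: 0.607
time: 37.1
eef_pos: [0.4292, 0.154, 0.2009]
tcp_rot: [[0.001, -0.161, 0.987], [0.001, 0.987, 0.161], [-1.0, 0.001, 0.002]]
force: [1.0, 0.3, -3.6]
grip_width: 0.605
t 37.1 p [0.4292 0.154  0.2009] shift [0.0009 0.0296 0.0269] turn [-0.0045  0.0016 -0.0007] grip 0.605 F [ 1.   0.3 -3.6] q7 65.2
```

```bash
python3 -m pendant '[[[0,0.025,0.022,0,0,0,50],[0,0.0285,0.027,0,0,0,50],[0,0.0285,0.027,0,0,0,50],[0,0.0285,0.027,0,0,0,50]]]'
python3 - <<'E'
from h import *
np.set_printoptions(precision=4,suppress=True)
go(.451,.1875,.0535,99.5)
snap('wrist','w19.png')
im=cv2.imread('pics/w19.png');cv2.imwrite('pics/z19.png',cv2.resize(im[150:310,180:380],None,fx=4,fy=3.75,interpolation=cv2.INTER_CUBIC))
dark('w19.png',240,320,155,213)
E
```

```text
time: 37.5
eef_pos: [0.4517, 0.1822, 0.1998]
tcp_rot: [[-0.001, -0.156, 0.988], [-0.001, 0.988, 0.156], [-1.0, -0.001, -0.001]]
force: [-0.6, -0.2, -3.2]
grip_width: 0.611
t 37.5 p [0.4517 0.1822 0.1998] shift [0.1463 0.0055 0.0002] turn [-0.0096 -0.0007  0.001 ] grip 0.611 F [-0.6 -0.2 -3.2] q7 61.7
[278.3 190.8] [41.6 48.5] floor [0.4503 0.187  0.022 ] rim [0.4442 0.1857 0.049 ] bbox (254, 170, 49, 42)
```

View pics/z19.png

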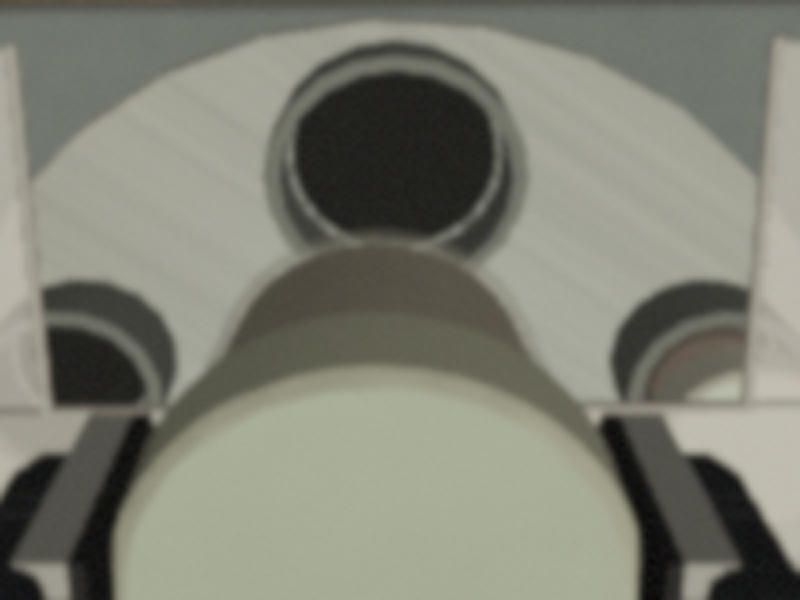

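```bash
python3 -m pendant '[[[0.0,0.005,-0.0015,-0.01,0,0,50],[0.03,0.005,-0.0015,-0.01,0,0,50],[0.06,0.005,-0.0015,-0.01,0,0,50],[0.09,0.005,-0.0015,-0.01,0,0,50],[0.108,0.005,-0.0015,-0.01,0,0,50]]]'
python3 -m pendant '[[[0,0,0,0,0,0,50],[0,0,0,0,0,0,50]]]'
python3 - <<'E'
from h import *
go(.4505,.1872,.0535,99.5)
snap('wrist','w20.png')
im=cv2.imread('pics/w20.png');cv2.imwrite('pics/z20.png',cv2.resize(im[150:310,180:380],None,fx=4,fy=3.75,interpolation=cv2.INTER_CUBIC))
im=cv2.imread('pics/w7.png');cv2.imwrite('pics/z21.png',cv2.resize(im[150:310,180:380],None,fx=4,fy=3.75,interpolation=cv2.INTER_CUBIC))
E
```

```text
time: 38.05
eef_pos: [0.4487, 0.187, 0.09]
tcp_rot: [[-0.002, -0.166, 0.986], [-0.001, 0.986, 0.166], [-1.0, -0.001, -0.002]]
force: [1.0, 0.2, -3.5]
grip_width: 0.605
time: 38.25
eef_pos: [0.4498, 0.188, 0.0922]
tcp_rot: [[-0.0, -0.166, 0.986], [-0.0, 0.986, 0.166], [-1.0, -0.0, -0.0]]
force: [-0.4, -0.2, -3.2]
grip_width: 0.612
t 38.25 p [0.4498 0.188  0.0922] shift [ 0.0387 -0.0009  0.0005] turn [ 0.0012 -0.0002  0.0001] grip 0.612 F [-0.4 -0.2 -3.2] q7 55.9
```

View pics/z20.png

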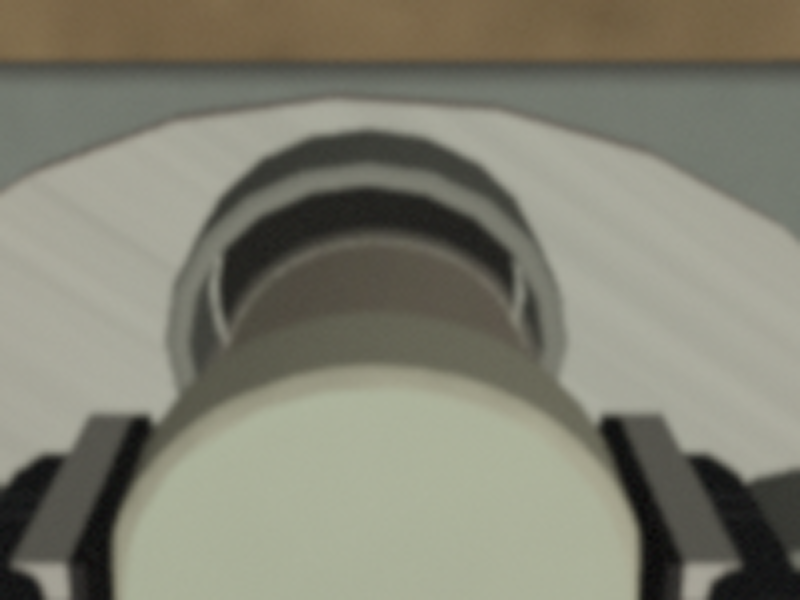

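View pics/z21.png

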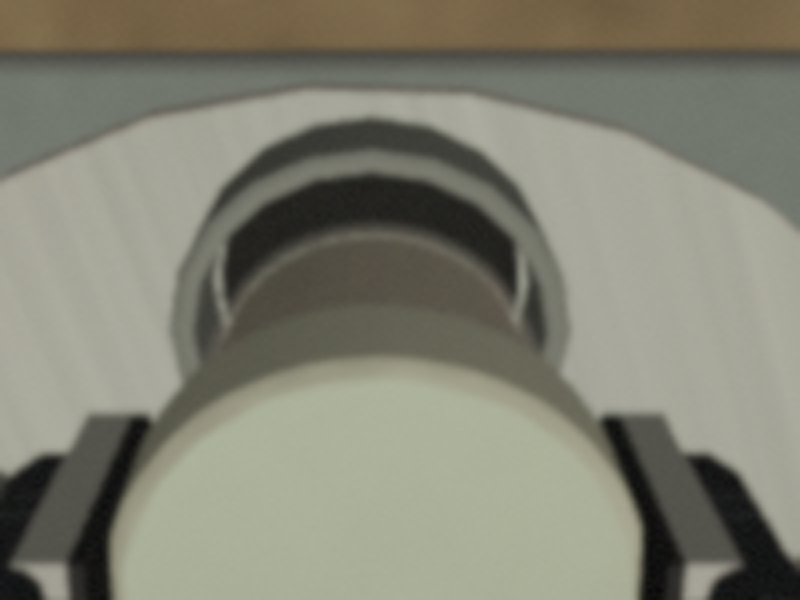

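```bash
python3 -m pendant '[[[0.008,-0.0008,-0.001,0,0,0,50],[0.014,-0.0008,-0.001,0,0,0,50],[0.02,-0.0008,-0.001,0,0,0,50],[0.026,-0.0008,-0.001,0,0,0,50]]]'
python3 -m pendant '[[[0.005,0,0,0,0,0,50],[0.009,0,0,0,0,0,50],[0.011,0,0,0,0,0,50],[0.011,0,0,0,0,0,50]]]'
python3 -m pendant '[[[0.001,0,0,0,0,0,50],[0.001,0,0,0,0,0,50]]]'
```

```text
time: 38.7
eef_pos: [0.4491, 0.187, 0.0653]
tcp_rot: [[0.0, -0.166, 0.986], [-0.0, 0.986, 0.166], [-1.0, -0.0, 0.0]]
force: [0.3, 0.5, -3.2]
grip_width: 0.602
time: 39.1
eef_pos: [0.4489, 0.1871, 0.0544]
tcp_rot: [[-0.0, -0.166, 0.986], [-0.0, 0.986, 0.166], [-1.0, -0.0, -0.0]]
force: [0.5, -0.1, -3.5]
grip_width: 0.61
time: 39.3
eef_pos: [0.4492, 0.1872, 0.054]
tcp_rot: [[0.001, -0.166, 0.986], [0.0, 0.986, 0.166], [-1.0, 0.0, 0.001]]
force: [-0.9, -0.3, -0.6]
grip_width: 0.605
```

Touching the floor lightly; release and retreat, then grip the knob again.

```bash
python3 -m pendant '[[[0.0005,0,0,0,0,0,65],[0.0005,0,0,0,0,0,80],[0.0005,0,0,0,0,0,85],[-0.03,0,0,0,0,0,85],[-0.07,0,0,0,0,0,85]]]'
python3 -m pendant '[[[-0.045,0,0,0,0,0,90],[-0.09,0,0,0,0,0,100],[-0.13,0,0,0,0,0,100],[-0.15,0,0,0,0,0,100],[-0.15,0,0,0,0,0,100]]]'
python3 - <<'E'
from h import *
go(.5355,.2,.2,99.5)
snap('wrist','w22.png')
E
```

```text
time: 39.8
eef_pos: [0.4478, 0.1865, 0.1232]
tcp_rot: [[-0.004, -0.167, 0.986], [-0.001, 0.986, 0.167], [-1.0, -0.001, -0.004]]
force: [2.0, -0.4, 0.1]
grip_width: 0.853
time: 40.3
eef_pos: [0.4505, 0.1881, 0.277]
tcp_rot: [[0.006, -0.166, 0.986], [0.002, 0.986, 0.166], [-1.0, 0.001, 0.006]]
force: [0.3, 0.0, -0.5]
grip_width: 1.001
t 40.3 p [0.4505 0.1881 0.277 ] shift [ 0.0776 -0.0024  0.0853] turn [ 0.0012  0.0061 -0.0012] grip 1.001 F [ 0.3  0.  -0.5] q7 64.2
```

View pics/w22.png

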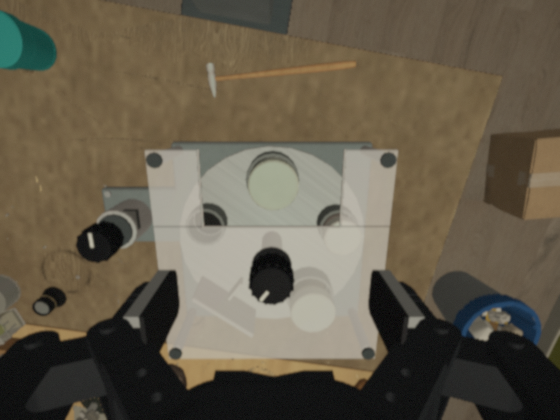

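```bash
python3 -m pendant '[[[0.0,-0.001,0.035,0,0,0,100],[0.03,-0.001,0.07,0,0,0,100],[0.07,-0.002,0.085,0,0,0,100],[0.11,-0.002,0.085,0,0,0,100],[0.14,-0.002,0.085,0,0,0,100]]]'
python3 -m pendant '[[[0.015,0,0,0,0,0,100],[0.029,0,0,0,0,0,100],[0.029,0,0,0,0,0,100]]]'
python3 - <<'E'
from h import *
go(.5355,.2,.107,99.5)
E
```

```text
time: 40.85
eef_pos: [0.5316, 0.1984, 0.1294]
tcp_rot: [[-0.005, -0.166, 0.986], [-0.002, 0.986, 0.166], [-1.0, -0.001, -0.005]]
force: [-0.4, 0.1, 0.0]
grip_width: 1.002
time: 41.15
eef_pos: [0.5316, 0.1985, 0.1021]
tcp_rot: [[-0.004, -0.167, 0.986], [-0.002, 0.986, 0.167], [-1.0, -0.001, -0.004]]
force: [-0.1, -0.2, 0.4]
grip_width: 1.0
t 41.15 p [0.5316 0.1985 0.1021] shift [-0.0049  0.0008  0.0041] turn [ 0.0016 -0.0043  0.001 ] grip 1.0 F [-0.1 -0.2  0.4] q7 59.5
```

```bash
python3 -m pendant '[[[-0.005,0.001,0.003,0,0,0,70],[-0.005,0.001,0.003,0,0,0,45],[-0.005,0.001,0.003,0,0,0,30],[-0.005,0.001,0.003,0,0,0,30],[-0.005,0.001,0.003,0,0,0,30]]]' 50
python3 -m pendant '[[[0,0,0,0.12,0,0,30],[0,0,0,0.26,0,0,30],[0,0,0,0.4,0,0,30],[0,0,0,0.54,0,0,30],[0,0,0,0.68,0,0,30]]]'
python3 -m pendant '[[[0,0,0,0.14,0,0,30],[0,0,0,0.28,0,0,30],[0,0,0,0.42,0,0,30],[0,0,0,0.56,0,0,30],[0,0,0,0.7,0,0,30]]]'
python3 -m pendant '[[[0,0,0,0.14,0,0,30],[0,0,0,0.28,0,0,30],[0,0,0,0.42,0,0,30],[0,0,0,0.56,0,0,30],[0,0,0,0.7,0,0,30]]]'
python3 - <<'E'
from h import *
go(.5355,.2,.107,-44.5)
E
```

```text
time: 41.65
eef_pos: [0.537, 0.2003, 0.1112]
tcp_rot: [[0.003, -0.166, 0.986], [-0.0, 0.986, 0.166], [-1.0, -0.001, 0.002]]
force: [-1.1, -4.3, 7.1]
grip_width: 0.48
time: 42.15
eef_pos: [0.5368, 0.199, 0.1112]
tcp_rot: [[0.002, 0.497, 0.868], [-0.002, 0.868, -0.497], [-1.0, -0.0, 0.002]]
force: [-2.6, -7.8, 10.0]
grip_width: 0.477
time: 42.65
eef_pos: [0.5357, 0.1981, 0.1111]
tcp_rot: [[-0.0, 0.939, 0.343], [-0.003, 0.343, -0.939], [-1.0, -0.001, 0.002]]
force: [-7.1, -10.9, 13.9]
grip_width: 0.477
time: 43.15
eef_pos: [0.5344, 0.198, 0.1111]
tcp_rot: [[-0.003, 0.94, -0.342], [-0.003, -0.342, -0.94], [-1.0, -0.002, 0.003]]
force: [-12.7, -9.7, 19.9]
grip_width: 0.476
t 43.15 p [0.5344 0.198  0.1111] shift [ 0.0041  0.0004 -0.0023] turn [0.4276 0.0037 0.0009] grip 0.476 F [-12.7  -9.7  19.9] q7 -41.6
```

```bash
python3 -m pendant '[[[-0.002,-0.001,0.0015,0.14,0,0,30],[-0.002,-0.001,0.0015,0.28,0,0,30],[-0.002,-0.001,0.0015,0.38,0,0,30],[-0.002,-0.001,0.0015,0.41,0,0,30],[-0.002,-0.001,0.0015,0.41,0,0,30]]]'
python3 - <<'E'
from h import *
go(.5355,.2,.107,-44.5)
E
python3 -m pendant '[[[0,0,0,0,0,0,60],[0,0,0,0,0,0,100],[0,0,0,0,0,0,100],[-0.04,0,0,0,0,0,100],[-0.09,0,0,0,0,0,100]]]'
python3 - <<'E'
from h import *
go(.45,.19,.35,99.5)
snap('side','s5.png')
im=cv2.imread('pics/s5.png');cv2.imwrite('pics/z23.png',cv2.resize(im[125:245,170:330],None,fx=5,fy=5,interpolation=cv2.INTER_CUBIC))
E
```

```text
time: 43.65
eef_pos: [0.5336, 0.1985, 0.1113]
tcp_rot: [[-0.002, 0.731, -0.683], [-0.002, -0.683, -0.731], [-1.0, -0.0, 0.002]]
force: [-1.5, -4.9, -5.2]
grip_width: 0.477
t 43.65 p [0.5336 0.1985 0.1113] shift [ 0.0043  0.0003 -0.0024] turn [0.0252 0.0025 0.0001] grip 0.477 F [-1.5 -4.9 -5.2] q7 -61.0
time: 44.15
eef_pos: [0.5333, 0.1996, 0.2013]
tcp_rot: [[-0.003, 0.731, -0.682], [-0.002, -0.682, -0.731], [-1.0, -0.001, 0.004]]
force: [0.5, 1.4, 0.2]
grip_width: 1.001
t 44.15 p [0.5333 0.1996 0.2013] shift [-0.1484 -0.0546  0.0644] turn [-2.4877e+00 -3.0000e-04  5.0000e-03] grip 1.001 F [0.5 1.4 0.2] q7 -62.7
```

View pics/z23.png

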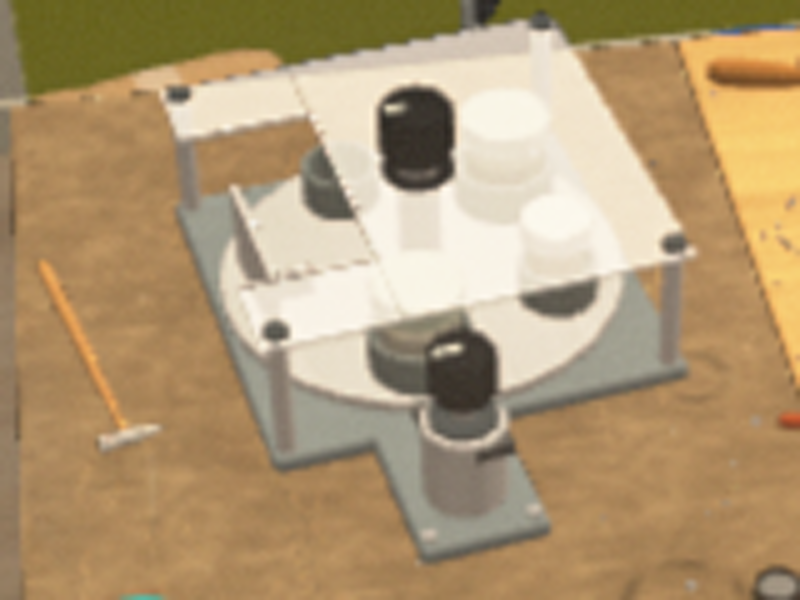

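```bash
python3 -m pendant '[[[-0.04,-0.01,0.01,-0.14,0,0,100],[-0.08,-0.02,0.025,-0.28,0,0,100],[-0.12,-0.035,0.04,-0.42,0,0,100],[-0.147,-0.05,0.06,-0.56,0,0,100],[-0.147,-0.054,0.064,-0.7,0,0,100]]]'
python3 -m pendant '[[[0,0,0,-0.14,0,0,100],[0,0,0,-0.28,0,0,100],[0,0,0,-0.42,0,0,100],[0,0,0,-0.56,0,0,100],[0,0,0,-0.7,0,0,100]]]'
python3 -m pendant '[[[0,0,0,-0.14,0,0,100],[0,0,0,-0.28,0,0,100],[0,0,0,-0.42,0,0,100],[0,0,0,-0.56,0,0,100],[0,0,0,-0.7,0,0,100]]]'
python3 -m pendant '[[[0,0,0,-0.14,0,0,100],[0,0,0,-0.28,0,0,100],[0,0,0,-0.388,0,0,100],[0,0,0,-0.388,0,0,100],[0,0,0,-0.388,0,0,100]]]'
python3 - <<'E'
from h import *
go(.45,.19,.35,99.5)
snap('wrist','w24.png')
im=cv2.imread('pics/w24.png');cv2.imwrite('pics/z24.png',cv2.resize(im[100:300,160:390],None,fx=3,fy=3,interpolation=cv2.INTER_CUBIC))
E
```

```text
time: 44.7
eef_pos: [0.4512, 0.1907, 0.3537]
tcp_rot: [[0.007, 0.999, -0.045], [0.005, -0.045, -0.999], [-1.0, 0.007, -0.005]]
force: [0.8, -0.0, -0.3]
grip_width: 0.999
time: 45.2
eef_pos: [0.4515, 0.1902, 0.3493]
tcp_rot: [[0.001, 0.793, 0.609], [0.001, 0.609, -0.793], [-1.0, 0.001, -0.0]]
force: [0.4, -0.3, 0.8]
grip_width: 0.999
time: 45.7
eef_pos: [0.4515, 0.1901, 0.3493]
tcp_rot: [[0.001, 0.215, 0.977], [0.001, 0.977, -0.215], [-1.0, 0.001, 0.001]]
force: [-0.1, 0.5, -0.2]
grip_width: 1.003
time: 46.2
eef_pos: [0.4514, 0.19, 0.349]
tcp_rot: [[0.001, -0.161, 0.987], [0.001, 0.987, 0.161], [-1.0, 0.0, 0.001]]
force: [-0.4, 0.2, 0.2]
grip_width: 0.991
t 46.2 p [0.4514 0.19   0.349 ] shift [-0.001   0.0003 -0.0014] turn [-0.0036  0.0007 -0.0004] grip 0.991 F [-0.4  0.2  0.2] q7 70.2
```

View pics/z24.png

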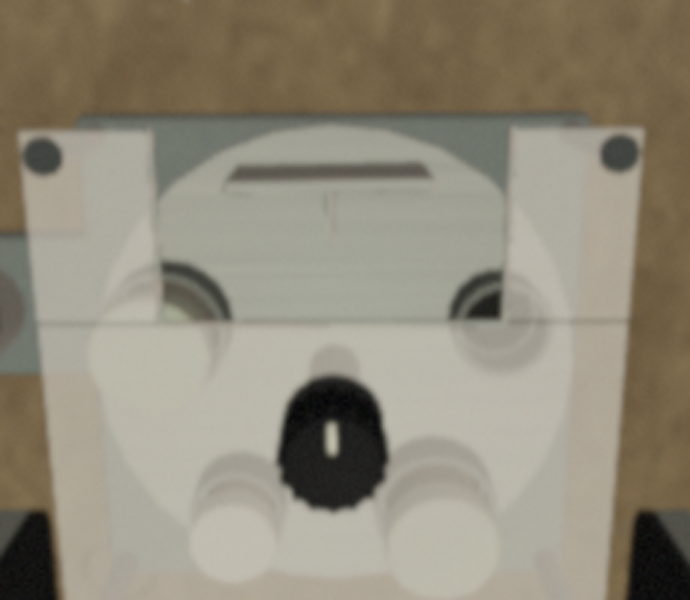

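Run:
```python
from h import *
np.set_printoptions(precision=4,suppress=True)
m=load('w24.png'); im=np.load('pics/w24.png.npz')['im']; g=cv2.cvtColor(im,cv2.COLOR_RGB2GRAY).astype(float)
def edge(u0,u1,v0,v1,sgn):
    P=[]
    for u in range(u0,u1):
        d=sgn*np.diff(cv2.GaussianBlur(g,(3,3),0)[v0:v1,u]); i=d.argmax()
        if 0<i<len(d)-1:
            a,b,c=d[i-1],d[i],d[i+1]; i=i+.5*(a-c)/(a-2*b+c)
        P.append((u,v0+i+.5))
    P=np.array(P); k=np.polyfit(P[:,0],P[:,1],1); r=P[:,1]-np.polyval(k,P[:,0]); k=np.polyfit(*P[abs(r)<.7].T,1); return k
ang=lambda k,u0,u1,z:(lambda d:np.degrees(np.arctan2(d[1],d[0]))-90)(onz(m,u1,np.polyval(k,u1),z)-onz(m,u0,np.polyval(k,u0),z))
k=edge(241,296,148,159,-1);print('plate far(top,z.078)',k,ang(k,241,296,.078))
k=edge(241,298,156,168,1);print('plate near dark end',k,ang(k,241,298,.078),ang(k,241,298,.022))
k=edge(195,350,133,142,-1);print('base edge',k,ang(k,195,350,.012))
k=edge(180,245,200,212,-1);print('cover edge',k,ang(k,180,245,.096))
c=[onz(m,160+u/3,100+v/3,.096) for u,v in [(43,156),(619,153)]];d=c[1]-c[0];print('posts',np.degrees(np.arctan2(d[1],d[0]))-90)
# knob line
z=g.copy(); k=np.zeros(g.shape,np.uint8); k[238:255,263:279]=(g[238:255,263:279]>110)
ys,xs=np.nonzero(k); vx,vy,x0,y0=cv2.fitLine(np.stack([xs,ys],1).astype(np.float32),cv2.DIST_L2,0,.01,.01).ravel(); s=-np.sign(vy)
a=onz(m,x0,y0,.142);b=onz(m,x0+s*vx*5,y0+s*vy*5,.142);d=b-a;print('knobline',np.degrees(np.arctan2(-d[1],-d[0])),len(xs))
```

```text
plate far(top,z.078) [ -0.0163 158.6429] 10.204385065598473
plate near dark end [ -0.0199 164.7102] 10.416001003601082 10.416001003601053
base edge [ -0.0023 136.7987] 9.411394183390229
cover edge [ -0.0252 210.9921] 10.768879743981088
posts 9.576220464568124
knobline 11.306226366203182 38
```

Run:
```python
from h import *
go(.5353,.0175,.25,99.5)
```

```text
t 46.25 p [0.4514 0.19   0.349 ] shift [ 0.099  -0.1838  0.0548] turn [-0.0034  0.0006 -0.0003] grip 0.998 F [ 0.3 -0.8 -0.3] q7 70.2
```

```bash
python3 -m pendant '[[[0.02,-0.035,0.01,0,0,0,65],[0.04,-0.075,0.02,0,0,0,65],[0.06,-0.115,0.035,0,0,0,65],[0.08,-0.155,0.045,0,0,0,65],[0.098,-0.183,0.053,0,0,0,65]]]'
python3 -m pendant '[[[0,0,0,0,0,0,65],[0,0,0,0,0,0,65],[0,0,0,0,0,0,65]]]'
python3 - <<'E'
from h import *
go(.5353,.0175,.2,99.5)
snap('wrist','w25.png');snap('side','s6.png')
im=cv2.imread('pics/s6.png');cv2.imwrite('pics/z26.png',cv2.resize(im[165:245,210:310],None,fx=8,fy=7,interpolation=cv2.INTER_CUBIC))
E
```

```text
time: 46.75
eef_pos: [0.5344, 0.015, 0.25]
tcp_rot: [[0.0, -0.16, 0.987], [-0.001, 0.987, 0.16], [-1.0, -0.001, 0.0]]
force: [1.2, -0.1, -0.4]
grip_width: 0.647
time: 47.05
eef_pos: [0.5338, 0.0194, 0.2513]
tcp_rot: [[0.001, -0.165, 0.986], [0.001, 0.986, 0.165], [-1.0, 0.001, 0.001]]
force: [-0.2, -0.2, 0.5]
grip_width: 0.651
t 47.05 p [0.5338 0.0194 0.2513] shift [ 0.0513 -0.0021  0.0011] turn [-0.0001  0.0009 -0.0006] grip 0.651 F [-0.2 -0.2  0.5] q7 93.9
```

View pics/w25.png

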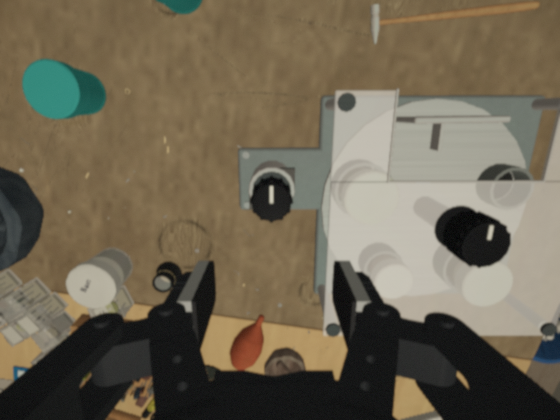

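View pics/z26.png

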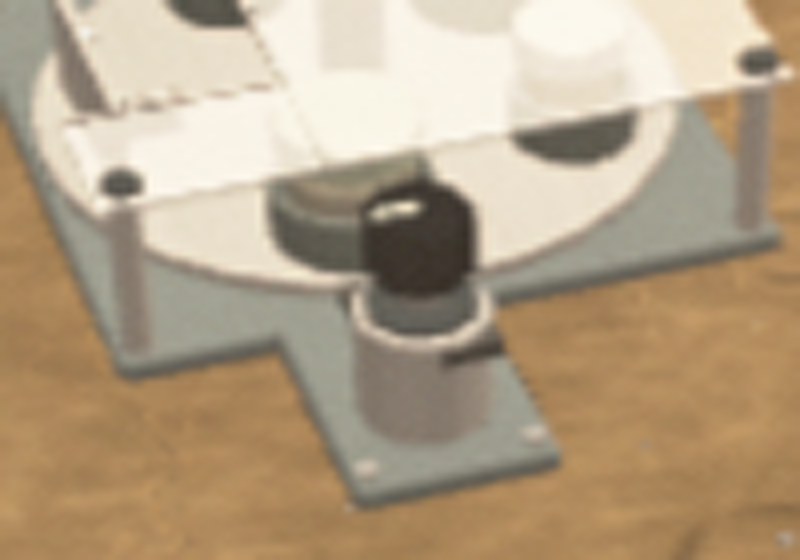

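Run:
```python
from h import *
np.set_printoptions(precision=4,suppress=True)
m=load('s6.png'); Z=lambda u,v:(210+u/8,165+v/7)
ax=np.array([.5353,.0175,0])
o,_=ray(m,0,0); h=o-ax; h[2]=0; h/=np.linalg.norm(h)
def zat(px,r):
    o,d=ray(m,*px); t=((ax+r*h-o)@h)/(d@h); return o+t*d
print('knob bottom front',zat(Z(418,299),.018)); print('knob top back edge',zat(Z(418,178),-.018))
print('pedestal rim front top',zat(Z(422,345),.022),'rim bottom outer', zat(Z(425,442),.022))
im=cv2.imread('pics/w25.png');cv2.imwrite('pics/z27.png',cv2.resize(im[140:230,230:330],None,fx=8,fy=6.6,interpolation=cv2.INTER_CUBIC))
```

```text
knob bottom front [ 0.5338 -0.0004  0.0843]
knob top back edge [0.5395 0.0351 0.1135]
pedestal rim front top [ 0.5341 -0.0045  0.0641] rim bottom outer [ 0.534  -0.0045  0.0119]
```

View pics/z27.png

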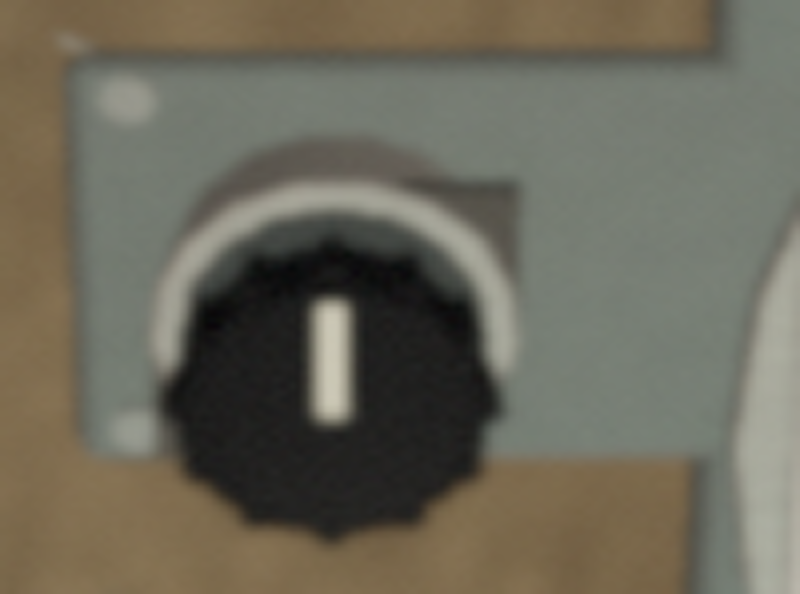

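```bash
python3 - <<'E'
from h import *
np.set_printoptions(precision=4,suppress=True)
m=load('w25.png'); Z=lambda u,v:(230+u/8,140+v/6.6)
f=np.array([.986,.165,0])
print('by far edge',onz(m,*Z(332,535),.116)-.018*f, 'lr',(onz(m,*Z(163,400),.116)+onz(m,*Z(502,400),.116))/2, 'line', onz(m,*Z(332,297),.116),onz(m,*Z(332,425),.116))
print('ped ring near outer',onz(m,*Z(335,180),.064)+.022*f)
E
python3 -m pendant '[[[0.03,-0.002,0.001,0,0,0,65],[0.06,-0.002,0.001,0,0,0,65],[0.09,-0.002,0.001,0,0,0,65],[0.11,-0.002,0.001,0,0,0,65],[0.11,-0.002,0.001,0,0,0,65]]]'
python3 - <<'E'
from h import *
go(.5353,.0175,.08,99.5)
E
```

```text
by far edge [0.5335 0.0179 0.116 ] lr [0.5325 0.0179 0.116 ] line [0.5187 0.0155 0.116 ] [0.536  0.0184 0.116 ]
ped ring near outer [0.5334 0.0181 0.064 ]
time: 47.65
eef_pos: [0.5333, 0.0172, 0.1388]
tcp_rot: [[-0.004, -0.166, 0.986], [-0.0, 0.986, 0.166], [-1.0, 0.0, -0.004]]
force: [0.2, 0.0, 0.4]
grip_width: 0.647
t 47.65 p [0.5333 0.0172 0.1388] shift [ 0.0588 -0.      0.0023] turn [ 0.0008 -0.004  -0.0004] grip 0.647 F [0.2 0.  0.4] q7 95.2
```

```bash
python3 -m pendant '[[[0.015,0.0003,0.001,0,0,0,65],[0.03,0.0003,0.001,0,0,0,65],[0.045,0.0003,0.001,0,0,0,65],[0.055,0.0003,0.001,0,0,0,65],[0.06,0.0003,0.001,0,0,0,65]]]'
python3 -m pendant '[[[0,0,0,0,0,0,50],[0,0,0,0,0,0,35],[0,0,0,0,0,0,25],[0,0,0,0,0,0,25],[0,0,0,0,0,0,25]]]' 60
python3 -m pendant '[[[0,0,0,0,0,0,25],[0,0,0,0,0,0,25]]]' 100
python3 - <<'E'
from h import *
go(.534,.0178,.07,99.5)
snap('side','s7.png')
im=cv2.imread('pics/s7.png');cv2.imwrite('pics/z28.png',cv2.resize(im[145:245,200:320],None,fx=6,fy=6,interpolation=cv2.INTER_CUBIC))
E
```

```text
time: 48.15
eef_pos: [0.5363, 0.0172, 0.081]
tcp_rot: [[0.001, -0.165, 0.986], [0.0, 0.986, 0.165], [-1.0, 0.0, 0.001]]
force: [0.9, -1.1, 0.3]
grip_width: 0.649
time: 48.65
eef_pos: [0.5363, 0.0173, 0.0817]
tcp_rot: [[0.001, -0.165, 0.986], [0.001, 0.986, 0.165], [-1.0, 0.001, 0.001]]
force: [-2.7, 3.0, 6.4]
grip_width: 0.406
time: 48.85
eef_pos: [0.5363, 0.0173, 0.0817]
tcp_rot: [[0.001, -0.165, 0.986], [0.001, 0.986, 0.165], [-1.0, 0.001, 0.001]]
force: [-2.5, 2.5, 7.6]
grip_width: 0.393
t 48.85 p [0.5363 0.0173 0.0817] shift [ 0.0117  0.0008 -0.0022] turn [-0.0002  0.0012 -0.0006] grip 0.393 F [-2.5  2.5  7.6] q7 95.8
```

View pics/z28.png

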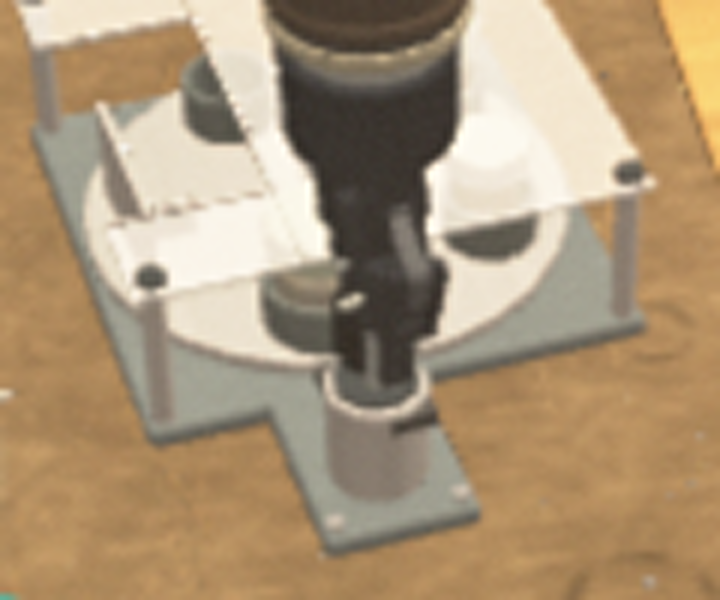

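```bash
python3 -m pendant '[[[0.003,0,0,0,0,0,25],[0.006,0,0,0,0,0,25],[0.009,0,0,0,0,0,25],[0.011,0,0,0,0,0,25],[0.011,0,0,0,0,0,25]]]' 100
```

```text
time: 49.4
eef_pos: [0.5364, 0.0173, 0.0717]
tcp_rot: [[0.001, -0.165, 0.986], [0.001, 0.986, 0.165], [-1.0, 0.001, 0.002]]
force: [-7.0, 2.0, 20.3]
grip_width: 0.399
```

```bash
python3 -m pendant '[[[0,0,0,0.1,0,0,25],[0,0,0,0.2,0,0,25],[0,0,0,0.32,0,0,25],[0,0,0,0.44,0,0,25],[0,0,0,0.56,0,0,25]]]' 100
python3 - <<'E'
from h import *
s=env.state();print(s['wrist_torque'],s['force'])
E
```

```text
time: 49.9
eef_pos: [0.5363, 0.0169, 0.0717]
tcp_rot: [[0.001, 0.389, 0.921], [0.001, 0.921, -0.389], [-1.0, 0.001, 0.001]]
force: [-8.7, 1.0, 21.4]
grip_width: 0.401
[0.05392542 1.76001625 0.08376309] [-8.67348107  0.97450548 21.39992297]
```

```bash
python3 -m pendant '[[[0,0,0,0.12,0,0,25],[0,0,0,0.24,0,0,25],[0,0,0,0.36,0,0,25],[0,0,0,0.48,0,0,25],[0,0,0,0.6,0,0,25]]]' 100
python3 -m pendant '[[[0,0,0,0.08,0,0,25],[0,0,0,0.16,0,0,25],[0,0,0,0.22,0,0,25],[0,0,0,0.25,0,0,25],[0,0,0,0.25,0,0,25]]]' 100
python3 - <<'E'
from h import *
s=env.state();print(s['wrist_torque'],s['force'],s['tcp_rot'][:2,1],np.degrees(np.arctan2(s['tcp_rot'][1][1],s['tcp_rot'][0][1])))
E
```

```text
time: 50.4
eef_pos: [0.5359, 0.0166, 0.0717]
tcp_rot: [[0.0, 0.841, 0.54], [0.001, 0.54, -0.841], [-1.0, 0.001, -0.001]]
force: [-9.0, 0.2, 23.4]
grip_width: 0.4
time: 50.9
eef_pos: [0.5357, 0.0165, 0.0717]
tcp_rot: [[-0.0, 0.948, 0.319], [0.001, 0.319, -0.948], [-1.0, 0.0, -0.001]]
force: [-9.5, 0.2, 25.2]
grip_width: 0.405
[-0.03647551  2.3751063  -0.0422688 ] [-9.54797849  0.22256607 25.17282809] [0.94781137 0.31883138] 18.59226791552723
```

```bash
python3 -m pendant '[[[0,0,0,0.03,0,0,25],[0,0,0,0.06,0,0,25],[0,0,0,0.09,0,0,25],[0,0,0,0.09,0,0,25]]]' 100
python3 - <<'E'
from h import *
s=env.state();print(s['wrist_torque'],s['force'],np.degrees(np.arctan2(s['tcp_rot'][1][1],s['tcp_rot'][0][1])))
E
```

```text
time: 51.3
eef_pos: [0.5356, 0.0166, 0.0717]
tcp_rot: [[-0.0, 0.972, 0.235], [0.001, 0.235, -0.972], [-1.0, 0.0, -0.001]]
force: [-10.6, -1.1, 26.4]
grip_width: 0.396
[-0.18439454  2.39635404  0.97926475] [-10.63459488  -1.10041206  26.3960509 ] 13.562312670617825
```

```bash
python3 -m pendant '[[[-0.002,0,0,0,0,0,25],[-0.004,0,0,0,0,0,45],[-0.004,0,0,0,0,0,60],[-0.004,0,0,0,0,0,65],[-0.03,0,0,0,0,0,65]]]' 40
python3 -m pendant '[[[-0.045,0,0,0,0,0,65],[-0.09,0,0,0,0,0,65],[-0.13,0,0,-0.1,0,0,65],[-0.17,0,0,-0.2,0,0,65],[-0.21,0,-0.02,-0.3,0,0,65]]]'
python3 -m pendant '[[[0,0,-0.02,-0.14,0,0,65],[0,0,-0.04,-0.28,0,0,65],[0,0,-0.04,-0.42,0,0,65],[0,0,-0.04,-0.42,0,0,65],[0,0,-0.04,-0.42,0,0,65]]]'
python3 - <<'E'
from h import *
go(.5353,.0175,.25,99.5)
snap('wrist','w30.png');snap('side','s8.png');snap('scene','c8.png')
im=cv2.imread('pics/s8.png');cv2.imwrite('pics/z30.png',cv2.resize(im[125:245,170:330],None,fx=5,fy=5,interpolation=cv2.INTER_CUBIC))
E
```

```text
time: 51.8
eef_pos: [0.534, 0.0168, 0.0976]
tcp_rot: [[-0.005, 0.972, 0.234], [-0.001, 0.234, -0.972], [-1.0, -0.005, -0.0]]
force: [-0.1, 0.3, 0.5]
grip_width: 0.65
time: 52.3
eef_pos: [0.5313, 0.0335, 0.3116]
tcp_rot: [[0.001, 0.86, 0.51], [-0.001, 0.51, -0.86], [-1.0, 0.0, 0.002]]
force: [1.0, 1.6, -0.2]
grip_width: 0.649
time: 52.8
eef_pos: [0.511, 0.07, 0.3096]
tcp_rot: [[-0.0, 0.581, 0.814], [-0.0, 0.814, -0.581], [-1.0, -0.0, 0.0]]
force: [0.8, -0.0, 1.3]
grip_width: 0.651
t 52.8 p [0.511  0.07   0.3096] shift [ 0.0596 -0.0286  0.0503] turn [-7.856e-01 -0.000e+00  3.000e-04] grip 0.651 F [ 0.8 -0.   1.3] q7 47.4
```

View pics/w30.png

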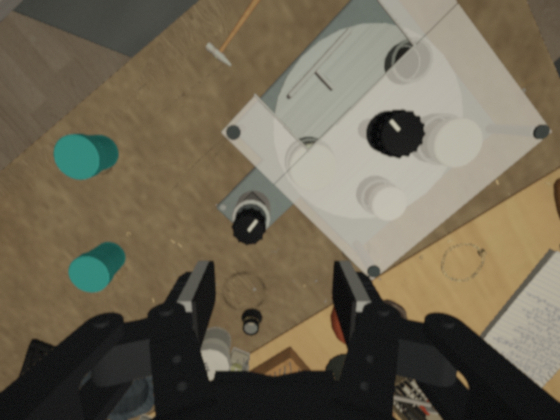

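View pics/z30.png

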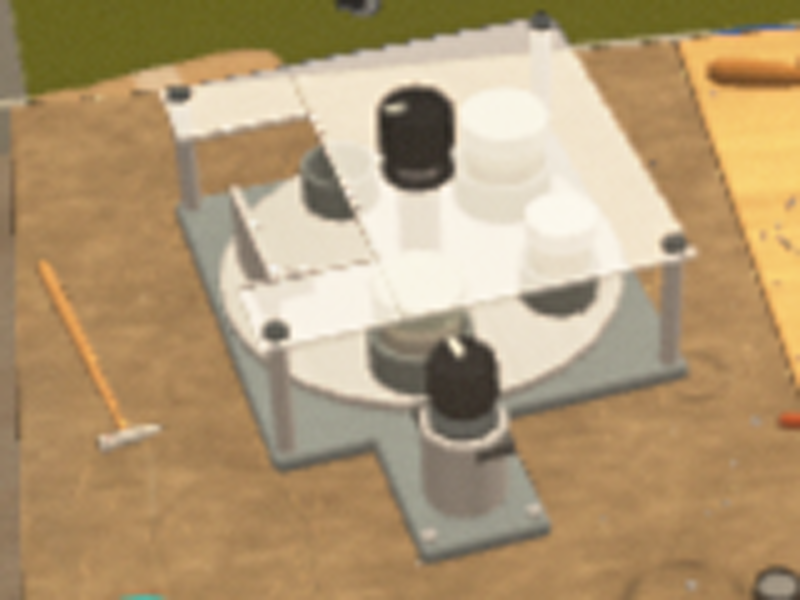

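View pics/c8.png

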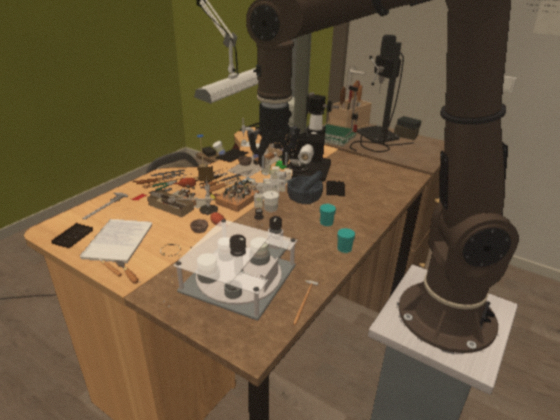

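Run:
```python
from h import *
def edg(fn):
    g=cv2.cvtColor(np.load('pics/'+fn+'.npz')['im'],cv2.COLOR_RGB2GRAY).astype(float)
    # dark-mask silhouette rows of knob, columns 258..266
    col=g[185:215,258:267].mean(1); d=np.diff(col); return [round(x,1) for x in col[:12]],[round(x,1) for x in col[16:30]]
for f in ['side0.png','s6.png','s8.png']: print(f,*edg(f),sep='\n')
m=load('w30.png'); im=np.load('pics/w30.png.npz')['im']; g=cv2.cvtColor(im,cv2.COLOR_RGB2GRAY)
def la(u0,u1,v0,v1,z,th=110):
    k=np.zeros(g.shape,np.uint8);k[v0:v1,u0:u1]=g[v0:v1,u0:u1]>th
    ys,xs=np.nonzero(k); vx,vy,x0,y0=cv2.fitLine(np.stack([xs,ys],1).astype(np.float32),cv2.DIST_L2,0,.01,.01).ravel()
    d=onz(m,x0+vx*5,y0+vy*5,z)-onz(m,x0,y0,z); return (x0,y0,len(xs),np.degrees(np.arctan2(d[1],d[0])))
print('lock',la(246,260,216,236,.11)); print('car',la(387,404,117,135,.142))
cv2.imwrite('pics/z31.png',cv2.resize(cv2.imread('pics/w30.png')[180:260,200:300],None,fx=7,fy=7,interpolation=cv2.INTER_CUBIC))
```

```text
side0.png
[np.float64(217.2), np.float64(170.2), np.float64(117.6), np.float64(92.9), np.float64(89.2), np.float64(85.8), np.float64(69.2), np.float64(58.4), np.float64(73.3), np.float64(125.4), np.float64(102.3), np.float64(68.3)]
[np.float64(52.2), np.float64(52.4), np.float64(52.8), np.float64(51.6), np.float64(50.6), np.float64(55.4), np.float64(82.2), np.float64(99.8), np.float64(99.0), np.float64(96.7), np.float64(92.3), np.float64(105.7), np.float64(179.0), np.float64(162.8)]
s6.png
[np.float64(234.1), np.float64(211.8), np.float64(184.1), np.float64(169.4), np.float64(160.8), np.float64(143.9), np.float64(97.3), np.float64(64.8), np.float64(74.1), np.float64(127.8), np.float64(103.6), np.float64(70.9)]
[np.float64(54.2), np.float64(54.6), np.float64(54.0), np.float64(53.1), np.float64(53.3), np.float64(57.7), np.float64(83.7), np.float64(102.1), np.float64(100.1), np.float64(98.9), np.float64(94.2), np.float64(107.7), np.float64(183.2), np.float64(165.2)]
s8.png
[np.float64(233.6), np.float64(210.1), np.float64(182.3), np.float64(166.6), np.float64(163.4), np.float64(159.9), np.float64(155.6), np.float64(138.8), np.float64(120.8), np.float64(111.4), np.float64(96.4), np.float64(72.0)]
[np.float64(55.2), np.float64(54.6), np.float64(53.9), np.float64(53.7), np.float64(53.1), np.float64(52.4), np.float64(52.9), np.float64(64.4), np.float64(91.3), np.float64(97.8), np.float64(94.8), np.float64(107.2), np.float64(181.3), np.float64(164.4)]
lock (np.float32(252.09616), np.float32(225.23077), 52, np.float64(107.86444084392656))
car (np.float32(394.5), np.float32(125.0), 62, np.float64(8.305700132679819))
```

View pics/z31.png

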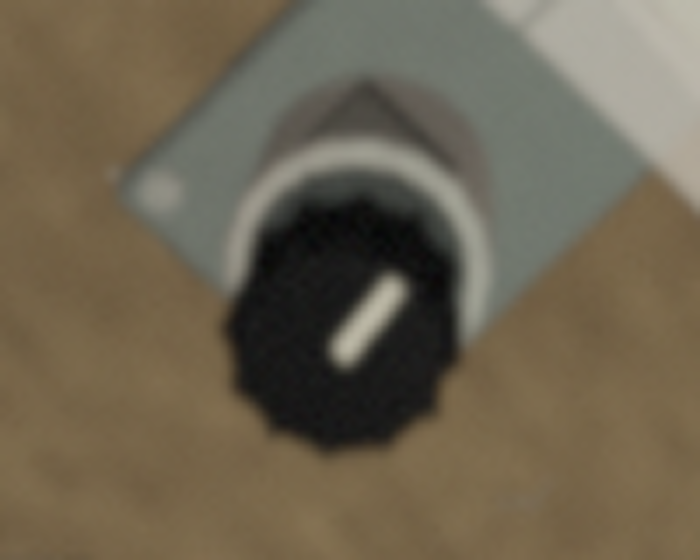

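Run:
```python
from h import *
s=env.state();print(s['time'],s['qvel'].round(2),s['force'].round(1)); print(env.job_done())
```

```text
52.95 [ 0.02 -0.01 -0.03 -0.05 -0.01  0.03  0.69] [0.2 0.7 0.4]
the job is handed in; nothing more can be done
None
```

I loaded all three loose jars, turned the blank station to the opening and locked it. I handed in at 53 s; no verdict came back.

- **Jars:** Only three listed jars were on the bare front, two wide and one narrow. The wide ones went into wide pockets 1 and 2 and the narrow one into narrow pocket 1. Pictures after each release show them standing upright in their rings, and narrow pocket 2 stays empty. The jar by the bur block, the turquoise look-alikes, the loupe, the hammer and the puffer were not touched.
- **Blank station:** The shutter plate measured 0.8° off square. The white line on the centre knob gave +1.8° before locking and −1.2° after it. The readings disagree by about that much, with their average near zero.
- **Lock:** I pushed the knob 10 mm down and turned it clockwise until the torque rose to about 1 N m at the stop. After letting go it stayed about 6 mm down. Its line shows 1.42 rad turned, against a stop at 1.45, which is within my measuring error.
- **Forces:** The highest I read was about 26 N at the wrist, and the arm was clear of everything at hand-in.

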